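# Clamp the fretboard-oil bottle and take off its safety cap

## Robot

A 6-joint arm with a two-finger parallel gripper is mounted at the origin on the work surface. World frame = base frame: x ahead of the robot, y to its left, z up, the work surface at z = 0. Lengths are in m, angles in degrees, forces in N, time in s.
With the tool pointing down it reaches from about 0.25 to 0.725 m from the base axis. Payload 9.7 kg.
Tool frame: the origin (TCP) lies on the centre line of the jaws, within the pads' length; the fingertips stand 17 mm ahead of it and the grasp point (between the pads) lies 2 mm behind it (bot.nose_length is the distance from the TCP to the fingertips, in m); x points along the fingers, y is the direction in which the jaws open and shut, and the axes are right-handed (so a half turn about x gives the same grasp; the last joint's range is limited). The gripper opens to 85 mm and grips with 20 to 120 N. Pads are 22 mm wide; open, the fingers measure 114 mm over their backs; the gripper's body (76 mm by 85 mm) begins 54 mm behind the grasp point. The pads swing forward as they close: fully open they stand 13 mm farther back than shut.
Start: joints at [-72.651, 4.979, 10.078, 95.1, 0, 90], TCP at [0.164, -0.525, 0.22] pointing down, gripper open.
Joint ranges: [-179.16, 179.16], [-48.56, 103.87], [-65.8, 70.77], [-126.05, 130.52], [-82.76, 87.17], [-180, 180]. Speed limits (degrees/s): [127.2, 127.2, 147.25, 180, 180, 180].

## Interface

Orientations are given as [roll, pitch, yaw] about the fixed x, y, z axes, in that order (R = Rz(yaw) Ry(pitch) Rx(roll)).
In Python, from workcell import bot, viewer, ticket gives the robot as it stands.
- The arm moves only by the tool jog_arm, never from a script. Its argument "deltas" is a list of rows, each an object of numbers: "fingers": the opening, from 0 (shut) to 1 (fully open); "x", "y", "z": the shift along the world's x, y, z in mm; "twist": the turn about the world's z in degrees. A call has 1 to 10 rows; each row is the pose to reach, as a shift and turn from the pose measured when the call began; what a row does not reach only later rows make up. A row lasts 1/10 s, in which the tool goes at most 50 mm and 8.59 degrees, less where a joint would pass 70% of its speed; a pose out of reach is approached as far as the arm can. A call with a gripper value outside its range is refused whole. The fingers move at their own pace and stop on an object; "grip_force" is the grip in N (left out, the last holds). Time passes only in rows, so rows that repeat a pose let the fingers close. It gives the time, the measured TCP pose, the force and the opening at its end, in the units of the state.
- bot.get_obs(): the state, without advancing time (a new reading comes with each control period).
- viewer.camera(name): name is "scene" or "top" or "wrist"; returns a dict with "image" (480x640x3 uint8, red, green, blue), "fovy" (degrees; the focal length in pixels is half the picture's height over the tangent of half this angle, whatever the lens; pixels are square), "cx", "cy" (the principal point, pixels), "world_to_cam" (4x4, takes a point from world to camera coordinates); the wrist camera has in their place "tool_from_camera" (4x4, takes a point from camera to tool coordinates, whose origin is the TCP and whose axes are the tool frame's). Camera axes: x right, y down, z forward; pixel columns grow to the right and rows downward; lengths in m; the calibration is good to about 2 mm. A picture is of the moment at which its call begins: read the wrist's pose just before it. There is no depth.
- ticket.job_done(): hands the job in, once; it reports no verdict.
The state is a dict: "time": time; "q": joint angles; "qd": joint speeds; "joint_efforts": joint torques, N m; "ee_pos": TCP position; "tcp_rot": TCP orientation; "wrist_force": force on the tool from outside, world axes, zero at the start; "torque": the same for the moment, N m; "opening": finger opening in m.
Only numpy, scipy, OpenCV 4.12 (cv2) and the standard library are available. Lean on these libraries where they do the work, as an engineer would, in place of code of your own. Each camera call takes 0.05 s, during which the arm holds its last target.

## Task

Lower the square bottle of fretboard oil from the teak shelf fully home into the pocket of the bottle clamp, keeping it upright, and swing the clamp's lever all the way shut. Then press the bottle's push-and-turn safety cap down, twist it anticlockwise until it is free, and finish still gripping the cap, level, a few centimetres straight above the open bottle, which stays clamped. Leave the harmonica, the tuner, the pick box and the coaster where they lie.

Things in the scene. Friction and masses are not known exactly. Their poses are not given: they have to be found in the camera images.
- bottle: White square oil bottle, paper label, on the low teak shelf (top 45 mm above the bench), about 0.13 kg. Origin: centre of underside; z up, x and y square to its flat sides. Body 44 x 44 mm, 66 mm tall; sloping shoulder to 76 mm, 21 mm round neck with rim at 98 mm; 106 mm tall with the cap on. Fits the pocket any of the four ways round.
- cap: Black ribbed push-and-turn safety cap on the bottle, 43 mm across, 26 mm tall, 0.035 kg. Origin: centre of underside, z up; locked, it is 80 mm above the bottle's underside. Then it neither turns nor lifts: a spring pushes it up with 6 N so that hooks inside catch two lugs on the neck. 14 mm free height below it to the bottle's square corners.
- cap_top (a point): Top centre of the cap (26 mm above its underside). Push down: 4.5 mm travel to a solid stop, 11 N at the end of the spring, at least 3 mm needed. Kept down, it turns anticlockwise seen from above (clockwise is blocked); keep pushing for the first 50 degrees. Free to lift straight off from 55 to 125 degrees of turn: aim for 65 to 90.
- pocket (a point): Floor centre of the bottle clamp's square pocket, 8 mm above the bench; x, y square to its walls, z up. Aluminium block, dark 78 x 106 mm base screwed down. Pocket 47 x 47 mm inside, walls rise 25 mm above its floor, tops flared. Fully home, the bottle stands on this floor. Through the -y wall the lever's cam presses the bottle 3 mm towards +y into a rubber bumper in the +y wall (14 N).
- clamp_lever (a joint): Swing of the clamp's lever about its upright pivot, rad, growing anticlockwise seen from above: 0 = fully open, handle towards the pocket's (-x, -y) diagonal; 1.57 = fully shut, handle towards its (+x, -y) diagonal. Starts at 0 to 0.3, stays where left, needs 1 to 7 N at the handle.
- lever_pivot (a point): Point on the lever's upright pivot axis, 39.5 mm from the pocket's centre on its -y side, 33 mm above the bench. The lever's flat arm lies 27 to 33 mm above the bench (pivot nut to 36 mm).
- lever_handle (a point): Top centre of the lever's handle: an upright black round post, 14 mm in diameter, at the lever's end, 52 mm from the pivot, from 33 to 80 mm above the bench. Moves with the lever.
- harmonica: Silver harmonica 26 x 100 x 20 mm lying on the shelf; origin at the centre of its underside. Bystander.
- tuner: Turquoise plastic clip-on tuner, about 30 x 52 x 25 mm, on the shelf; origin at the centre of its underside. Bystander.
- pick_box: Small wooden pick box with a sliding lid, 60 x 85 x 31 mm, on the shelf; origin at the centre of its underside. Bystander.
- coaster: White ceramic coaster, 94 mm across and 8 mm thick, on the shelf; origin at the centre of its underside. Bystander.
Not all that is in view belongs to the job. Leave any brown look-alike of the cap alone.

How it is judged (in metres and radians):
On the way, in this order (a step that is already met when the one before it is completed fails the run):
1. the bottle, its cap still on, stands fully home in the clamp's pocket (z of bottle in the frame of pocket below 0.003 m and horizontal distance between bottle and pocket below 0.006 m and angle between bottle's own z axis and vertical below 0.06 rad and z of cap in the frame of bottle below 0.083 m), for 0.2 s.
2. the clamp's lever is swung fully shut on the seated bottle, its cap still on (value of joint clamp_lever above 1.4 rad and z of bottle in the frame of pocket below 0.003 m and horizontal distance between bottle and pocket below 0.006 m and z of cap in the frame of bottle below 0.083 m), for 0.2 s.
3. the cap, not yet turned, is pressed down on the clamped bottle (z of cap in the frame of bottle between 0.07 and 0.0775 m and horizontal distance between cap and bottle below 0.01 m and angle between the x axis of cap and the x axis of bottle, either way round below 0.35 rad and contact force between cap and the fingers above 1 N and value of joint clamp_lever above 1.4 rad), for 0.05 s.
4. the cap is off and lifted by the gripper while the bottle is clamped (z of cap in the frame of bottle above 0.1 m and value of joint clamp_lever above 1.4 rad and z of bottle in the frame of pocket below 0.004 m and contact force between cap and the fingers above 1 N), for 0.1 s.
At the end, for the whole second after the job is handed in: Gripper holds the cap: underside 20 to 150 mm above the neck's rim, within 30 mm of the bottle's axis, level within 17 degrees, at rest, not touching the bottle. Bottle upright on the pocket floor (4 mm, 6 degrees; centre within 6 mm), lever above 1.4 rad (contact force between cap and the fingers above 1 N and contact force between cap and bottle below 0.05 N and z of cap in the frame of bottle between 0.118 and 0.25 m and horizontal distance between cap and bottle below 0.03 m and angle between cap's own z axis and vertical below 0.3 rad and linear speed of cap below 0.03 m/s and z of bottle in the frame of pocket below 0.004 m and horizontal distance between bottle and pocket below 0.006 m and angle between bottle's own z axis and vertical below 0.1 rad and linear speed of bottle below 0.02 m/s and value of joint clamp_lever above 1.4 rad); the arm keeps its last pose, push and grip.
It fails at once if a bystander is moved more than 20 mm (distance of any of harmonica, tuner, pick_box, coaster from where it was at the start of the episode above 0.02 m).
It fails at once if the bottle is tipped by more than 30 degrees (angle between bottle's own z axis and vertical above 0.52 rad).
It fails at once if the bottle is dropped (falls freely faster than 0.5 m/s) (contact force between each of bottle, cap and the fingers below 0.05 N and linear speed of bottle above 0.5 m/s).
It also fails if it takes over 64 s, if anything falls off the work surface, if the arm or the gripper's body presses on something with over 40 N, if the wrist force passes 120 N, or if a joint passes its speed limit or range.

## Working session

There is one attempt and no reset: what is moved stays moved. The work goes in short steps, Python scripts to look and compute and a tool call to move; the robot and the scene stay as the last step left them, time stands still between calls to the robot, and variables do not carry over. Pictures are saved under pics/ and viewed, and the job is handed in when it is done.

Besides the shell and the picture viewer there is one more tool, called after "Request:" as name(argument=value, ...), one argument or row to a line, values as JSON. jog_arm: Moves the arm, as the interface text tells. Its arguments: {"type":"object","properties":{"deltas":{"type":"array"},"grip_force":{"type":"number"}},"required":["deltas"]}

```bash
mkdir -p pics; cat > h.py <<'E'
from workcell import bot, viewer, ticket
import numpy as np, cv2
from scipy.spatial.transform import Rotation as R
def cap(n,f):
    o=bot.get_obs(); c=viewer.camera(n); cv2.imwrite('pics/'+f+'.png',c['image'][:,:,::-1])
    K=np.array([[0,0,c['cx']],[0,0,c['cy']],[0,0,1.]]); fl=240/np.tan(np.radians(c['fovy'])/2); K[0,0]=K[1,1]=fl
    if 'world_to_cam' in c: T=np.linalg.inv(c['world_to_cam'])
    else:
        W=np.eye(4); W[:3,:3]=R.from_euler('xyz',o['tcp_rot'],degrees=True).as_matrix(); W[:3,3]=o['ee_pos']; T=W@c['tool_from_camera']
    np.savez('pics/'+f+'.npz',K=K,T=T)
    return c['image'],K,T
def load(f):
    d=np.load('pics/'+f+'.npz'); return cv2.imread('pics/'+f+'.png')[:,:,::-1],d['K'],d['T']
def onz(K,T,uv,z):
    d=T[:3,:3]@np.linalg.solve(K,[uv[0],uv[1],1.]); p=T[:3,3]; return p+d*(z-p[2])/d[2]
def proj(K,T,P):
    c=np.linalg.inv(T)@np.append(P,1); u=K@c[:3]; return u[:2]/u[2]
E
python3 - <<'E'
from h import *
for n in ['scene','top','wrist']:
    i,K,T=cap(n,n+'0'); print(n,K[0,0],T.round(3).tolist())
print(bot.get_obs(),bot.nose_length)
E
```

```text
scene 506.9795473934701 [[0.008, 0.741, -0.672, 1.214], [1.0, -0.019, -0.01, 0.019], [-0.02, -0.672, -0.741, 0.775], [0.0, 0.0, 0.0, 1.0]]
top 433.692095763163 [[0.016, -0.999, 0.052, 0.568], [-1.0, -0.015, 0.009, 0.025], [-0.008, -0.052, -0.999, 0.788], [0.0, 0.0, 0.0, 1.0]]
wrist 351.3383165915616 [[0.298, -0.911, -0.285, 0.237], [-0.955, -0.285, -0.087, -0.503], [-0.002, 0.298, -0.954, 0.372], [0.0, 0.0, 0.0, 1.0]]
{'time': 0.15, 'q': array([-7.26502784e+01,  5.00419256e+00,  1.00447719e+01,  9.50989547e+01,
        6.62271139e-04,  8.99993928e+01]), 'qd': array([-0.02806074, -0.04024142,  0.25834207, -0.05127914,  0.02666073,
        0.01056873]), 'joint_efforts': array([-5.41631977e-06, -5.20761037e+01,  4.65043938e+01,  1.38146608e-02,
        2.27812529e-05, -1.28955492e-05]), 'ee_pos': array([ 0.16396082, -0.52480158,  0.21974176]), 'tcp_rot': array([-90.65060232,  89.94162088, 106.69972611]), 'wrist_force': array([0.37248637, 0.29478612, 0.07695216]), 'torque': array([-0.01500557, -0.05242996, -0.07370891]), 'opening': 0.08532220224382438} 0.017
```

View pics/scene0.png

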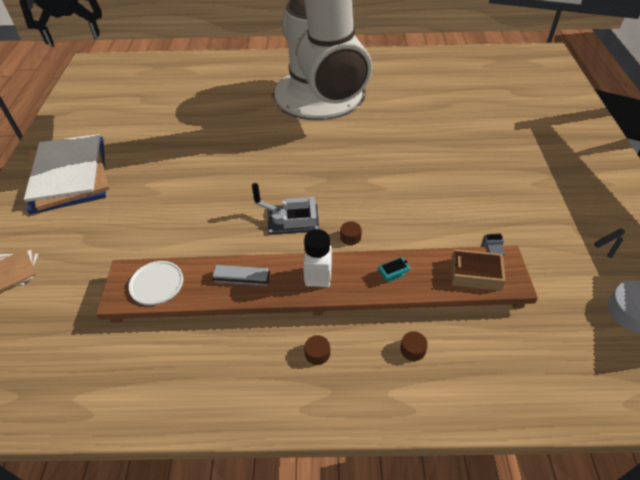

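View pics/top0.png

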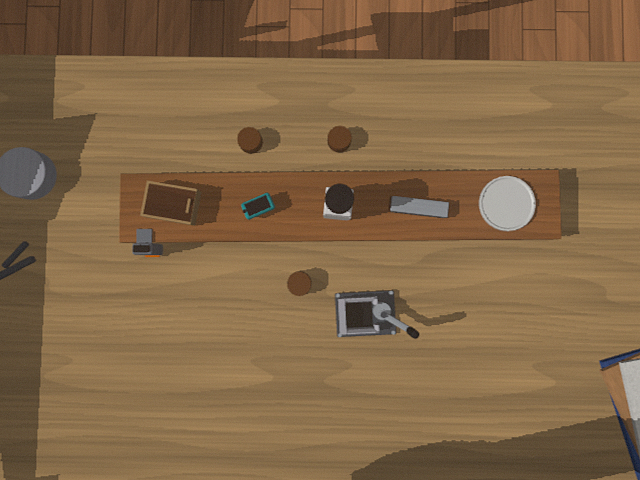

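View pics/wrist0.png

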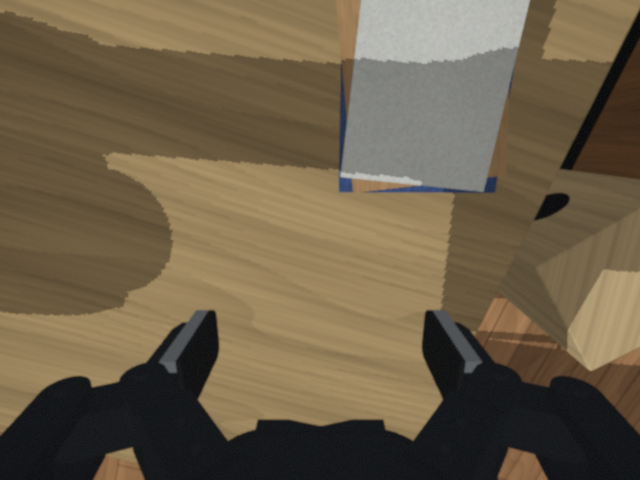

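The top view shows the bottle with its black cap near pixel (340,199) and the clamp's pocket near (359,315). The lever handle is at about (413,333). Next I'll measure these.

```bash
python3 - <<'E'
from h import *
i,K,T=load('top0')
c=i[280:350,320:440]; cv2.imwrite('pics/tz.png',cv2.resize(c[:,:,::-1],None,fx=6,fy=6,interpolation=cv2.INTER_CUBIC))
c=i[170:235,300:400]; cv2.imwrite('pics/tb.png',cv2.resize(c[:,:,::-1],None,fx=7,fy=7,interpolation=cv2.INTER_CUBIC))
for n,uv,z in [('cap',(340,198),.151),('pocket floor',(359,315),.033),('handle',(413,333),.08),('pivot',(381,312),.036)]:
    print(n,onz(K,T,uv,z).round(4))
i,K,T=load('scene0')
c=i[170:300,240:370]; cv2.imwrite('pics/ts.png',cv2.resize(c[:,:,::-1],None,fx=4.5,fy=4.5,interpolation=cv2.INTER_CUBIC))
print(onz(K,T,(317,239),.151).round(4))
E
```

```text
cap [0.6631 0.0007 0.151 ]
pocket floor [ 0.4779 -0.0392  0.033 ]
handle [ 0.4561 -0.1226  0.08  ]
pivot [ 0.484  -0.0767  0.036 ]
[0.6664 0.0018 0.151 ]
```

View pics/tz.png

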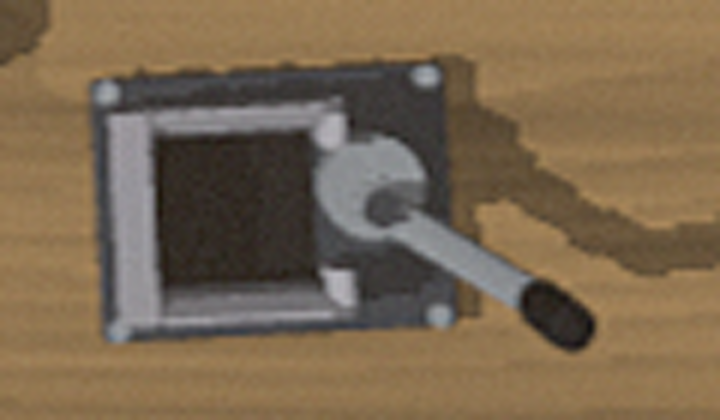

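View pics/tb.png

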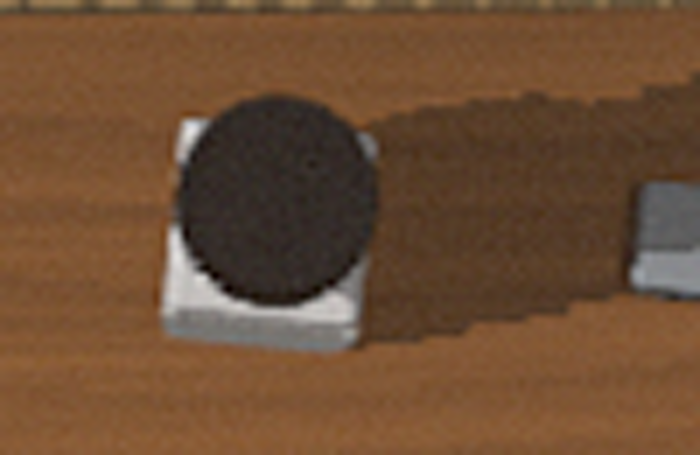

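View pics/ts.png

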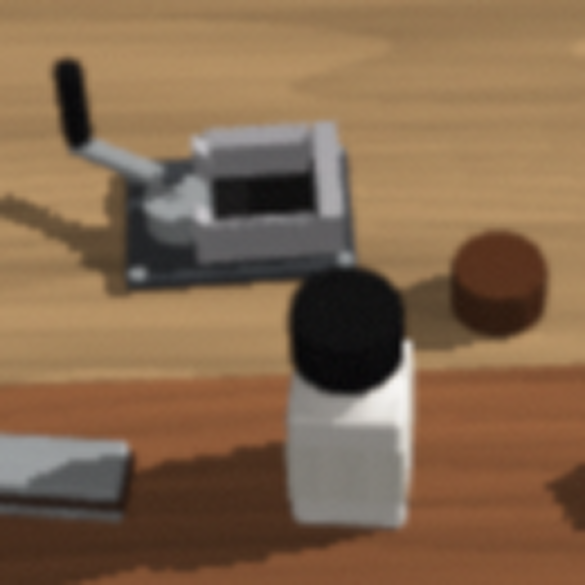

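Request:
jog_arm(
  deltas=[
    {"x": 40,"y": 40,"z": 20},
    {"x": 80,"y": 80,"z": 40},
    {"x": 120,"y": 120,"z": 60},
    {"x": 160,"y": 160,"z": 60},
  ],
)

```text
validation failed for argument at $.de...
```

```bash
python3 - <<'E'
from h import *
o=bot.get_obs();print(o['q'].round(1),o['ee_pos'],o['tcp_rot'])
M=R.from_euler('xyz',o['tcp_rot'],degrees=True).as_matrix();print(M.round(3))
print(viewer.camera('wrist')['tool_from_camera'].round(3))
E
```

```text
[-72.7   5.   10.   95.1   0.   90. ] [ 0.16396082 -0.52480158  0.21974176] [-90.65060232  89.94162088 106.69972611]
[[-0.     0.298 -0.954]
 [ 0.001 -0.954 -0.298]
 [-1.    -0.001 -0.   ]]
[[ 0.001 -0.298  0.954 -0.152]
 [ 1.     0.    -0.001  0.001]
 [ 0.     0.954  0.298 -0.076]
 [ 0.     0.     0.     1.   ]]
```

Request:
jog_arm(
  deltas=[
    {"fingers": 1,"x": 40,"y": 40,"z": 20,"twist": 0},
    {"fingers": 1,"x": 80,"y": 80,"z": 40,"twist": 0},
    {"fingers": 1,"x": 120,"y": 120,"z": 60,"twist": 0},
    {"fingers": 1,"x": 160,"y": 160,"z": 60,"twist": 0},
  ],
)

```text
time: 0.6
ee_pos: [0.3001, -0.3886, 0.2773]
tcp_rot: [122.0, 89.9, -40.7]
wrist_force: [1.0, -0.6, 0.1]
opening: 0.0857
```

```bash
python3 - <<'E'
from h import *
o=bot.get_obs();print(o['q'].round(1),o['ee_pos'],o['tcp_rot'])
E
```

```text
[-52.3  -1.5   9.9 101.3   0.  110.4] [ 0.30008753 -0.38863322  0.27726901] [121.96964229  89.9291642  -40.73279948]
```

Request:
jog_arm(
  deltas=[
    {"fingers": 1,"x": 30,"y": 37,"z": 5,"twist": 8},
    {"fingers": 1,"x": 60,"y": 74,"z": 10,"twist": 16},
    {"fingers": 1,"x": 90,"y": 110,"z": 15,"twist": 24},
    {"fingers": 1,"x": 120,"y": 147,"z": 20,"twist": 32},
    {"fingers": 1,"x": 150,"y": 184,"z": 25,"twist": 40},
    {"fingers": 1,"x": 180,"y": 220,"z": 30,"twist": 48},
    {"fingers": 1,"x": 210,"y": 257,"z": 35,"twist": 56},
    {"fingers": 1,"x": 240,"y": 293,"z": 40,"twist": 64},
    {"fingers": 1,"x": 270,"y": 330,"z": 40,"twist": 69},
    {"fingers": 1,"x": 270,"y": 330,"z": 40,"twist": 69},
  ],
)

```text
time: 1.6
ee_pos: [0.5727, -0.0545, 0.3152]
tcp_rot: [-145.8, 89.9, 120.9]
wrist_force: [0.5, -0.8, 0.0]
opening: 0.0852
```

Request:
jog_arm(
  deltas=[
    {"fingers": 1,"x": 0,"y": 0,"z": 0,"twist": 0},
    {"fingers": 1,"x": 0,"y": 0,"z": 0,"twist": 0},
  ],
)

```text
time: 1.8
ee_pos: [0.5725, -0.0546, 0.3147]
tcp_rot: [-130.8, 89.8, 135.9]
wrist_force: [0.3, -0.7, 0.1]
opening: 0.0853
```

```bash
python3 - <<'E'
from h import *
o=bot.get_obs();print(o['q'].round(1),o['ee_pos'],o['tcp_rot'],o['qd'].round(2))
M=R.from_euler('xyz',o['tcp_rot'],degrees=True).as_matrix();print(M.round(3))
cap('wrist','w1')
E
```

```text
[-5.500e+00  1.230e+01  2.920e+01  1.069e+02  1.000e-01  8.780e+01] [ 0.57247626 -0.05459594  0.3147285 ] [-130.81025708   89.84709039  135.90680854] [-1.12 -1.05 -0.22  0.28 -0.12  0.07]
[[-0.002  0.998 -0.057]
 [ 0.002 -0.057 -0.998]
 [-1.    -0.002 -0.002]]
```

View pics/w1.png

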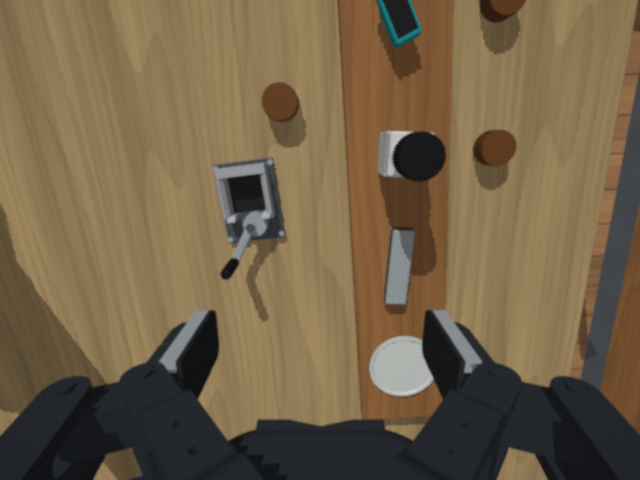

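Request:
jog_arm(
  deltas=[
    {"fingers": 1,"x": -30,"y": -18,"z": -30,"twist": 0},
    {"fingers": 1,"x": -60,"y": -36,"z": -60,"twist": 0},
    {"fingers": 1,"x": -92,"y": -55,"z": -95,"twist": 0},
    {"fingers": 1,"x": -92,"y": -55,"z": -95,"twist": 0},
    {"fingers": 1,"x": -92,"y": -55,"z": -95,"twist": 0},
  ],
)

```text
time: 2.35
ee_pos: [0.4788, -0.1111, 0.2201]
tcp_rot: [-138.6, 89.9, 127.9]
wrist_force: [0.1, 0.7, 1.0]
opening: 0.0853
```

```bash
python3 - <<'E'
from h import *
i,K,T=cap('wrist','w2')
o=bot.get_obs();print(o['q'].round(1),o['ee_pos'],o['qd'].round(2))
E
```

```text
[-13.1  -2.9   2.3  95.1   0.1  80.4] [ 0.48033225 -0.1108908   0.22167379] [1.17 1.2  3.35 0.06 0.04 0.03]
```

View pics/w2.png

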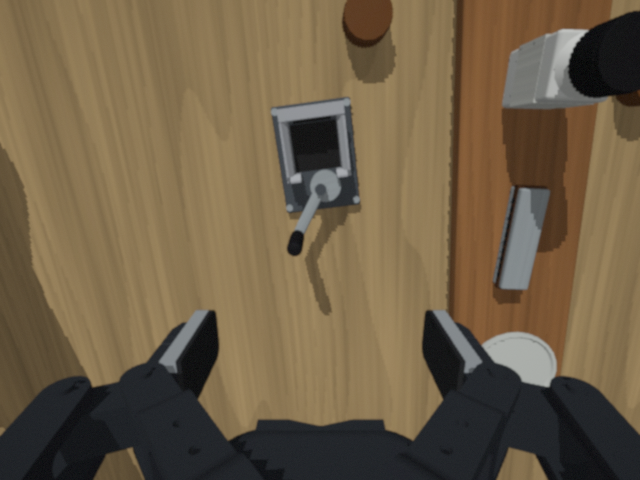

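Request:
jog_arm(
  deltas=[
    {"fingers": 1,"x": 46,"y": 10,"z": 25,"twist": 0},
    {"fingers": 1,"x": 92,"y": 20,"z": 25,"twist": 0},
    {"fingers": 1,"x": 138,"y": 25,"z": 25,"twist": 0},
    {"fingers": 1,"x": 175,"y": 25,"z": 25,"twist": 0},
    {"fingers": 1,"x": 175,"y": 25,"z": 25,"twist": 0},
    {"fingers": 1,"x": 175,"y": 25,"z": 25,"twist": 0},
  ],
)

```text
time: 3.0
ee_pos: [0.6571, -0.0855, 0.2466]
tcp_rot: [122.5, 89.9, 29.1]
wrist_force: [-0.7, 1.1, -0.3]
opening: 0.0851
```

```bash
python3 - <<'E'
from h import *
i,K,T=cap('wrist','w3')
o=bot.get_obs();print(o['q'].round(1),o['ee_pos'],o['qd'].round(2))
E
```

```text
[-7.500e+00  2.230e+01  3.380e+01  1.014e+02  1.000e-01  8.600e+01] [ 0.65613722 -0.08573046  0.24770872] [-0.38 -2.87 -1.89 -0.07  0.11 -0.01]
```

View pics/w3.png

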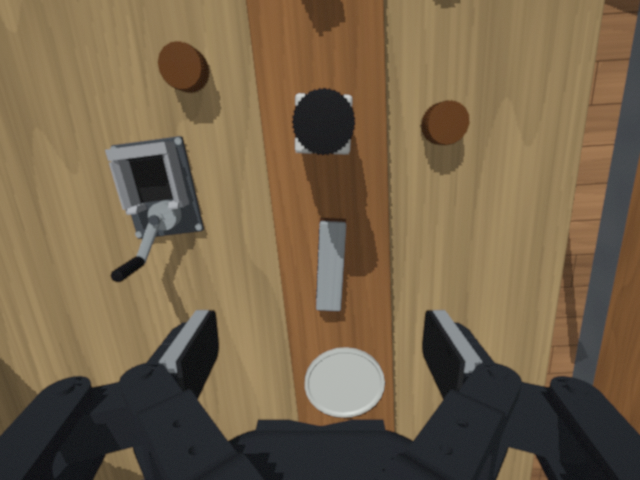

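In w3 the cap is at about (323,121), with the white bottle corners around it. In w2 the clamp base screws are at about (276,111), (347,101), (290,208) and (356,200).

```bash
python3 - <<'E'
from h import *
def darkblob(f,roi,thr):
    i,K,T=load(f); x0,y0,x1,y1=roi; c=i[y0:y1,x0:x1]
    m=(c.max(2)<thr).astype(np.uint8); n,l,s,ce=cv2.connectedComponentsWithStats(m); k=1+np.argmax(s[1:,4])
    cs,_=cv2.findContours((l==k).astype(np.uint8),cv2.RETR_EXTERNAL,cv2.CHAIN_APPROX_NONE)
    cnt=max(cs,key=cv2.contourArea); e=cv2.fitEllipse(cnt); return np.array(e[0])+[x0,y0],e[1],K,T,s[k]
for f,roi in [('w3',(285,75,365,165)),('top0',(320,175,362,225))]:
    for thr in (35,50,62):
        c,ax,K,T,s=darkblob(f,roi,thr); print(f,thr,c.round(1),np.round(ax,1),onz(K,T,c,.151).round(4),onz(K,T,c,.145).round(4))
for f,roi,fx in [('w2',(260,85,370,265),4),('w3',(280,75,370,165),7)]:
    i,K,T=load(f); x0,y0,x1,y1=roi; c=i[y0:y1,x0:x1]; c=cv2.resize(c,None,fx=fx if fx==7 else 3.3,fy=fx if fx==7 else 3.3,interpolation=cv2.INTER_CUBIC); c=np.clip(c.astype(float)*1.5,0,255).astype(np.uint8); cv2.imwrite('pics/%sz.png'%f,c[:,:,::-1])
E
```

```text
w3 35 [323.6 124.1] [55.1 59.3] [ 0.6645 -0.0015  0.151 ] [ 0.6645 -0.0013  0.145 ]
w3 50 [323.4 121.3] [59.3 63.6] [6.645e-01 2.000e-04 1.510e-01] [6.645e-01 4.000e-04 1.450e-01]
w3 62 [323.4 121.4] [60.1 64.6] [6.644e-01 1.000e-04 1.510e-01] [6.645e-01 4.000e-04 1.450e-01]Traceback (most recent call last):
  File "<stdin>", line 9, in <module>
  File "<stdin>", line 6, in darkblob
cv2.error: OpenCV(4.12.0) /io/opencv/modules/imgproc/src/shapedescr.cpp:361: error: (-201:Incorrect size of input array) There should be at least 5 points to fit the ellipse in function 'fitEllipseNoDirect'
```

```bash
python3 - <<'E'
from h import *
for f,roi,fx in [('w2',(260,85,370,265),3.3),('w3',(280,75,370,165),6.5)]:
    i,K,T=load(f); x0,y0,x1,y1=roi; c=i[y0:y1,x0:x1]; c=cv2.resize(c,None,fx=fx,fy=fx,interpolation=cv2.INTER_CUBIC); c=np.clip(c.astype(float)*1.5,0,255).astype(np.uint8); cv2.imwrite('pics/%sz.png'%f,c[:,:,::-1])
# white body of bottle in w3
i,K,T=load('w3'); c=i[75:165,280:370].astype(int); m=((c.min(2)>95)&(c.max(2)-c.min(2)<45)).astype(np.uint8)
n,l,s,ce=cv2.connectedComponentsWithStats(m); print(s[1:][s[1:,4]>15])
ys,xs=np.nonzero(m); h=cv2.convexHull(np.c_[xs,ys].astype(np.int32)); r=cv2.minAreaRect(h); b=cv2.boxPoints(r)+[280,75]
print(r,b.tolist()); P=np.array([onz(K,T,p,.111) for p in b]); print(P.round(4),P.mean(0),np.linalg.norm(np.diff(P,axis=0),axis=1))
d=P[1]-P[0]; print(np.degrees(np.arctan2(d[1],d[0])))
E
```

```text
[[ 15  18  10  13  81]
 [ 63  19  10  11  59]
 [ 14  63  14  15 127]
 [ 58  66  12  13  84]]
((42.92127227783203, 48.042694091796875), (57.074798583984375, 59.22982406616211), 1.2730300426483154) [[293.7329692840576, 152.01628875732422], [295.048864364624, 92.80108261108398], [352.1095733642578, 94.06909942626953], [350.7936782836914, 153.2843017578125]]
[[ 0.6402 -0.0196  0.111 ]
 [ 0.6447  0.0234  0.111 ]
 [ 0.6878  0.02    0.111 ]
 [ 0.6853 -0.0233  0.111 ]] [6.64507499e-01 1.29836700e-04 1.11000000e-01] [0.04328031 0.04317031 0.04333505]
83.99091619224515
```

View pics/w2z.png

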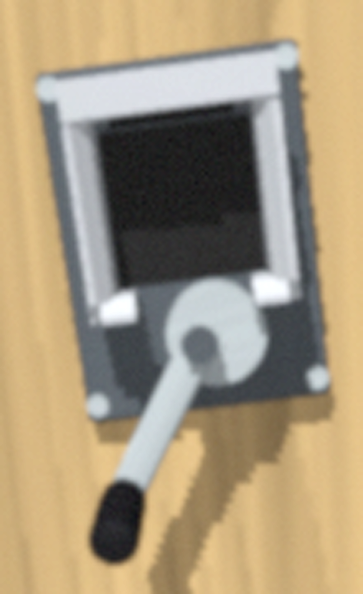

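View pics/w3z.png

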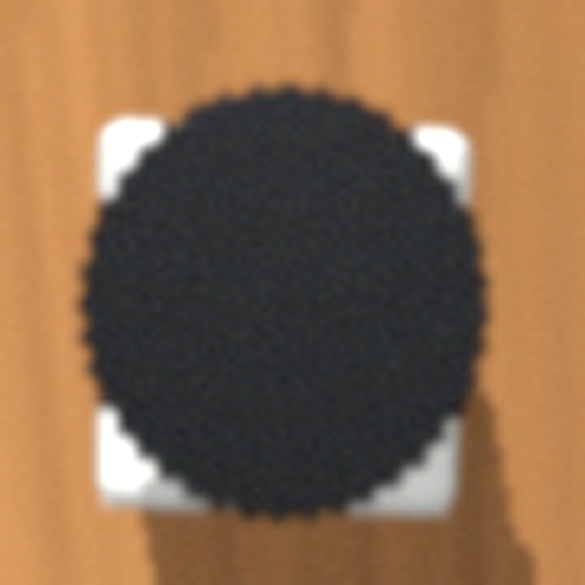

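```bash
python3 - <<'E'
from h import *
i,K,T=load('w2')
g=lambda p,z:onz(K,T,(p[0]/3.3+260-.35,p[1]/3.3+85-.35),z)
def rep(n,pts,z):
    P=np.array([g(p,z) for p in pts]); print(n,P[:,:2].round(4).tolist(),P.mean(0)[:2].round(4),'lens',np.linalg.norm(np.roll(P,-1,0)-P,axis=1).round(4),'yaw',np.degrees(np.arctan2((P[1]-P[0])[1],(P[1]-P[0])[0])).round(1),np.degrees(np.arctan2((P[0]-P[3])[1],(P[0]-P[3])[0])).round(1)-90,np.degrees(np.arctan2((P[1]-P[2])[1],(P[1]-P[2])[0])).round(1)-90)
rep('screws',[(48,89),(288,55),(318,378),(98,405)],.010)
rep('outer',[(58,125),(278,95),(297,295),(92,322)],.033)
rep('inner',[(98,130),(250,108),(267,265),(120,285)],.025)
print('nut',g((201,345),.036),'handle',g((115,542),.08), 'handle base',g((125,490),.033))
i,K,T=load('top0'); 
g=lambda p,z:onz(K,T,(p[0]/6+320-.4,p[1]/6+280-.4),z)
rep('screws top',[(106,92),(427,76),(440,315),(120,330)],.010)
print('nut',g((390,203),.036),'handle',g((573,325),.08))
E
```

```text
screws [[0.4402, -0.0087], [0.5106, -0.0038], [0.5164, -0.0985], [0.4466, -0.1028]] [ 0.4785 -0.0535] lens [0.0706 0.0949 0.0699 0.0943] yaw 4.0 3.9000000000000057 3.5
outer [[0.4448, -0.0199], [0.5058, -0.0158], [0.509, -0.0701], [0.4494, -0.0742]] [ 0.4772 -0.045 ] lens [0.0612 0.0544 0.0598 0.0545] yaw 3.8 4.799999999999997 3.4000000000000057
inner [[0.455, -0.0215], [0.4983, -0.0183], [0.5012, -0.0618], [0.4577, -0.0649]] [ 0.4781 -0.0416] lens [0.0434 0.0435 0.0435 0.0434] yaw 4.2 3.5999999999999943 3.799999999999997
nut [ 0.4805617  -0.08234886  0.036     ] handle [ 0.45505619 -0.12675643  0.08      ] handle base [ 0.45487841 -0.1250538   0.033     ]
screws top [[0.51, -0.0021], [0.5163, -0.0973], [0.4461, -0.1017], [0.44, -0.0071]] [ 0.4781 -0.0521] lens [0.0955 0.0704 0.0947 0.0702] yaw -86.2 -85.8 -86.5
nut [ 0.48167102 -0.08292147  0.036     ] handle [ 0.45496276 -0.12602533  0.08      ]
```

Request:
jog_arm(
  deltas=[
    {"fingers": 1,"x": 4,"y": 43,"z": 0,"twist": -1},
    {"fingers": 1,"x": 8,"y": 86,"z": 0,"twist": -1},
    {"fingers": 1,"x": 8,"y": 86,"z": 0,"twist": -1},
    {"fingers": 1,"x": 8,"y": 86,"z": -40,"twist": -1},
    {"fingers": 1,"x": 8,"y": 86,"z": -60,"twist": -1},
    {"fingers": 1,"x": 8,"y": 86,"z": -60,"twist": -1},
  ],
)

```text
time: 3.65
ee_pos: [0.6626, 0.0, 0.1867]
tcp_rot: [128.1, 89.9, 33.6]
wrist_force: [0.1, -0.5, 0.1]
opening: 0.0855
```

```bash
python3 - <<'E'
from h import *
o=bot.get_obs();print(o['q'].round(1),o['ee_pos'],o['wrist_force'])
cap('wrist','w4'); cap('scene','s4'); i,K,T=load('s4'); cv2.imwrite('pics/s4z.png',cv2.resize(i[120:330,200:440,::-1],None,fx=3,fy=2.8))
E
```

```text
[-0.  20.5 24.7 94.1  0.  94.4] [6.62558250e-01 1.60298829e-05 1.86689683e-01] [ 0.07319824 -0.50140047  0.05486806]
```

View pics/w4.png

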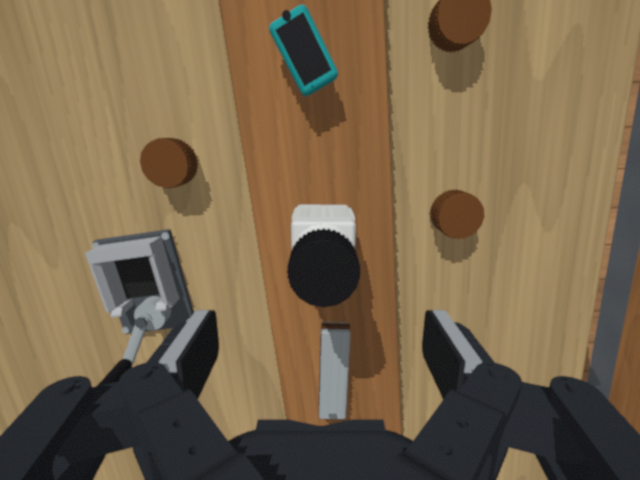

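View pics/s4z.png

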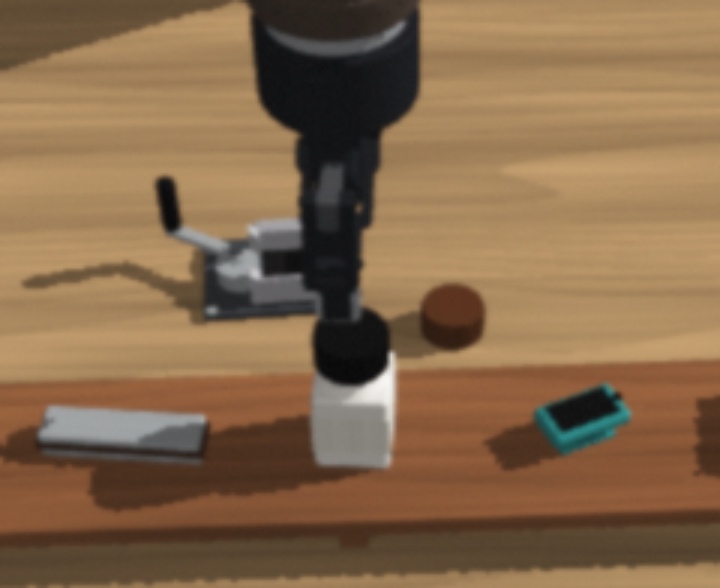

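```bash
python3 - <<'E'
from h import *
i,K,T=load('w4')
m=(i.max(2)<62).astype(np.uint8); c=m[220:320,275:375]; cs,_=cv2.findContours(c,0,cv2.CHAIN_APPROX_NONE); e=cv2.fitEllipse(max(cs,key=cv2.contourArea)); print(e)
uv=np.array(e[0])+[275,220]; print(onz(K,T,uv,.151),onz(K,T,uv,.147))
E
```

```text
((48.63184356689453, 48.399375915527344), (71.27564239501953, 75.91981506347656), 174.28427124023438)
[0.66484239 0.00403077 0.151     ] [0.66477155 0.00251661 0.147     ]
```

Request:
jog_arm(
  deltas=[
    {"fingers": 1,"x": 2,"y": 0.5,"z": -30,"twist": 0},
    {"fingers": 1,"x": 2,"y": 0.5,"z": -60,"twist": 0},
    {"fingers": 1,"x": 2,"y": 0.5,"z": -85,"twist": 0},
    {"fingers": 1,"x": 2,"y": 0.5,"z": -85,"twist": 0},
    {"fingers": 1,"x": 2,"y": 0.5,"z": -85,"twist": 0},
  ],
)

```text
time: 4.25
ee_pos: [0.6665, 0.0002, 0.1076]
tcp_rot: [100.6, 89.5, 6.1]
wrist_force: [1.0, -0.6, 0.6]
opening: 0.0855
```

Request:
jog_arm(
  deltas=[
    {"fingers": 0.3,"x": 0,"y": 0,"z": 0,"twist": 0},
    {"fingers": 0.3,"x": 0,"y": 0,"z": 0,"twist": 0},
    {"fingers": 0.3,"x": 0,"y": 0,"z": 0,"twist": 0},
    {"fingers": 0.3,"x": 0,"y": 0,"z": 0,"twist": 0},
    {"fingers": 0.3,"x": 0,"y": 0,"z": 0,"twist": 0},
    {"fingers": 0.3,"x": 0,"y": 0,"z": 0,"twist": 0},
  ],
  grip_force=30,
)

```text
time: 4.85
ee_pos: [0.6667, 0.0002, 0.1089]
tcp_rot: [99.6, 89.5, 5.2]
wrist_force: [-0.6, -0.1, 6.6]
opening: 0.0429
```

```bash
python3 - <<'E'
from h import *
o=bot.get_obs();print(o['q'].round(1),o['ee_pos'],o['wrist_force'],o['opening'])
cap('wrist','w5'); cap('scene','s5'); i,K,T=load('s5'); cv2.imwrite('pics/s5z.png',cv2.resize(i[120:330,200:440,::-1],None,fx=3,fy=2.8))
E
```

```text
[-0.  19.8 15.2 84.8  0.  94.5] [6.66739173e-01 2.23343364e-04 1.08917501e-01] [-0.62715573 -0.07007109  6.55341207] 0.04292422923524425
```

View pics/w5.png

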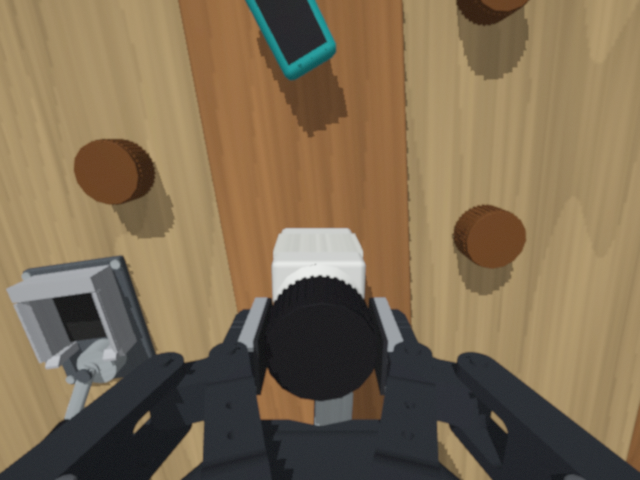

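View pics/s5z.png

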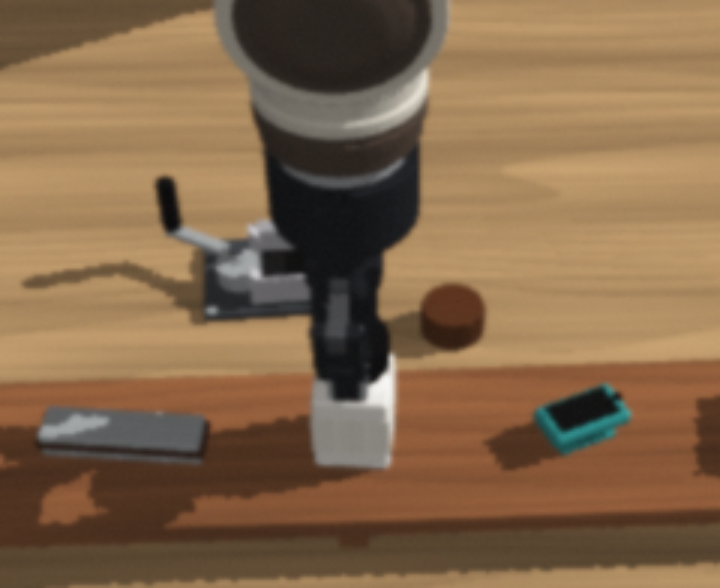

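Request:
jog_arm(
  deltas=[
    {"fingers": 0.3,"x": 0,"y": 0,"z": 5,"twist": 0},
    {"fingers": 0.3,"x": 0,"y": 0,"z": 15,"twist": 0},
    {"fingers": 0.3,"x": 0,"y": 0,"z": 25,"twist": 0},
    {"fingers": 0.3,"x": 0,"y": 0,"z": 40,"twist": 0},
    {"fingers": 0.3,"x": 0,"y": 0,"z": 40,"twist": 0},
    {"fingers": 0.3,"x": 0,"y": 0,"z": 40,"twist": 0},
  ],
)

```text
time: 5.55
ee_pos: [0.667, 0.0003, 0.1492]
tcp_rot: [99.3, 89.4, 4.9]
wrist_force: [0.7, -0.3, -2.6]
opening: 0.0423
```

```bash
python3 - <<'E'
from h import *
o=bot.get_obs();print(o['q'].round(1),o['ee_pos'],o['wrist_force'],o['opening'])
print(R.from_euler('xyz',o['tcp_rot'],degrees=True).as_matrix().round(3))
cap('wrist','w6'); cap('scene','s6'); i,K,T=load('s6'); cv2.imwrite('pics/s6z.png',cv2.resize(i[120:330,200:440,::-1],None,fx=3,fy=2.8))
E
```

```text
[ 0.  20.  19.8 89.3  0.  94.5] [6.67032386e-01 2.57698204e-04 1.49198644e-01] [ 0.65414564 -0.26052911 -2.58884278] 0.04225499903569817
[[ 0.01   0.997 -0.078]
 [ 0.001 -0.078 -0.997]
 [-1.     0.01  -0.002]]
```

View pics/s6z.png

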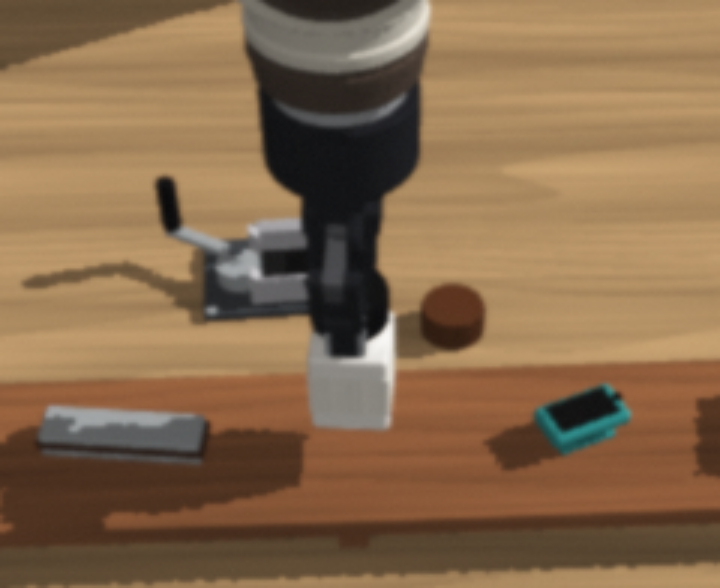

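View pics/w6.png

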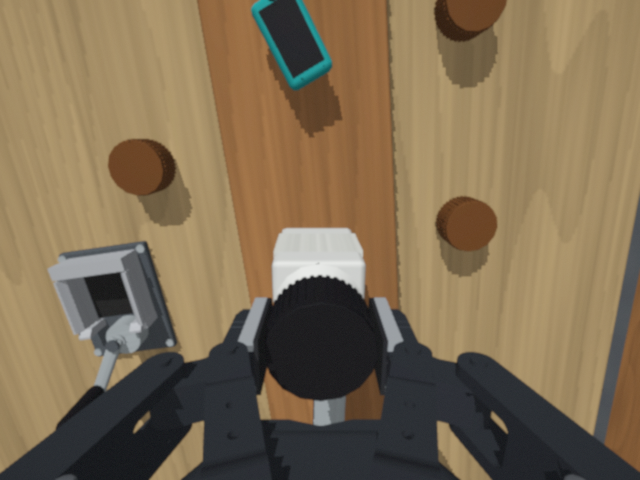

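```bash
python3 - <<'E'
from h import *
a=load('s4')[0];b=load('s5')[0]; _,K,T=load('s5')
A=[cv2.cvtColor(x,cv2.COLOR_RGB2GRAY)[262:294,296:340].astype(np.float32) for x in (a,b)]
# row profile of bottom edge & column edges
for g in A:
    print(g[18:30,14:30].mean(1).round(0), g[8:18,:].mean(0).round(0))
p=proj(K,T,np.array([.6667,0,.045]));q=proj(K,T,np.array([.6687,0,.045]));print(q-p)
E
```

```text
[132. 134. 135. 136. 136. 129. 101.  71.  63.  68.  77.  89.] [ 58.  57.  57.  57.  57.  57.  60.  80. 114. 128. 131. 131. 131. 130.
 131. 133. 133. 132. 132. 132. 131. 129. 130. 131. 131. 133. 134. 133.
 132. 133. 132. 132. 140. 162. 174. 138. 107. 101. 101. 101. 101. 101.
 102. 102.]
[133. 134. 136. 136. 136. 130. 104.  73.  63.  67.  75.  87.] [ 59.  59.  59.  58.  58.  58.  61.  83. 116. 129. 132. 132. 131. 131.
 131. 134. 134. 133. 132. 132. 131. 130. 132. 132. 132. 134. 136. 134.
 134. 134. 134. 135. 143. 164. 176. 140. 108. 103. 102. 102. 102. 102.
 102. 102.]
[0.00107432 0.89838231]
```

Request:
jog_arm(
  deltas=[
    {"fingers": 0.3,"x": -20,"y": -5,"z": 10,"twist": 1},
    {"fingers": 0.3,"x": -50,"y": -12,"z": 10,"twist": 2},
    {"fingers": 0.3,"x": -85,"y": -20,"z": 10,"twist": 4},
    {"fingers": 0.3,"x": -120,"y": -28,"z": 10,"twist": 6},
    {"fingers": 0.3,"x": -155,"y": -36,"z": 10,"twist": 8.3},
    {"fingers": 0.3,"x": -180,"y": -41,"z": 5,"twist": 8.3},
    {"fingers": 0.3,"x": -187,"y": -43,"z": -15,"twist": 8.3},
    {"fingers": 0.3,"x": -187,"y": -43,"z": -30,"twist": 8.3},
    {"fingers": 0.3,"x": -187,"y": -43,"z": -30,"twist": 8.3},
    {"fingers": 0.3,"x": -187,"y": -43,"z": -30,"twist": 8.3},
  ],
)

```text
time: 6.65
ee_pos: [0.4798, -0.0426, 0.1178]
tcp_rot: [102.6, 89.6, 16.5]
wrist_force: [0.2, 0.6, -1.0]
opening: 0.0424
```

```bash
python3 - <<'E'
from h import *
for k in range(2):
    o=bot.get_obs();print(o['q'].round(1),o['ee_pos'],o['wrist_force'],o['opening']); cap('wrist','w7') if k==0 else 0
M=R.from_euler('xyz',o['tcp_rot'],degrees=True).as_matrix();print(M.round(3))
cap('scene','s7'); i,K,T=load('s7'); cv2.imwrite('pics/s7z.png',cv2.resize(i[120:330,200:440,::-1],None,fx=3,fy=2.8))
E
```

```text
[ -5.2  -5.6 -11.8  83.4   0.2  81. ] [ 0.47976371 -0.04262681  0.11782547] [ 0.20818574  0.64672477 -0.9886302 ] 0.04241351857096983
[ -5.2  -5.6 -11.7  83.4   0.2  81. ] [ 0.48009356 -0.04262757  0.11833041] [-0.49655253 -0.91522817 -2.87114271] 0.04273682213148578
[[ 0.008  0.998  0.067]
 [ 0.002  0.067 -0.998]
 [-1.     0.008 -0.002]]
```

View pics/w7.png

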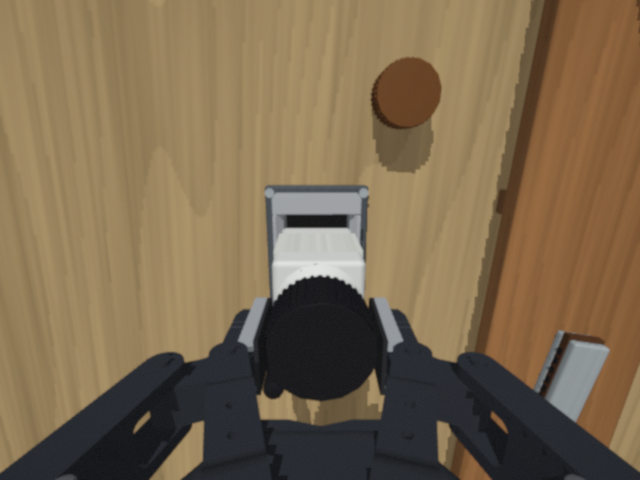

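View pics/s7z.png

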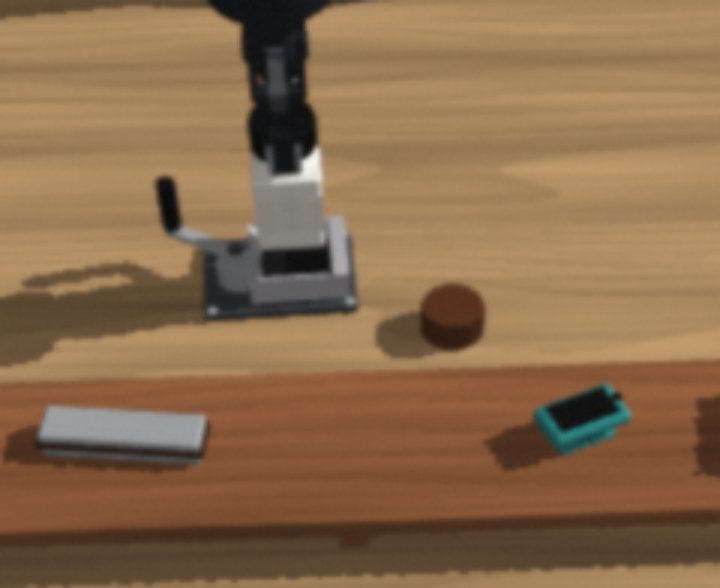

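```bash
python3 - <<'E'
from h import *
i,K,T=load('s7'); c=i[160:230,260:330]; c=np.clip(cv2.resize(c,None,fx=8.5,fy=8.5,interpolation=cv2.INTER_CUBIC).astype(float)*1.5,0,255).astype(np.uint8); cv2.imwrite('pics/s7q.png',c[:,:,::-1])
E
```

```text
(no output)
```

View pics/s7q.png

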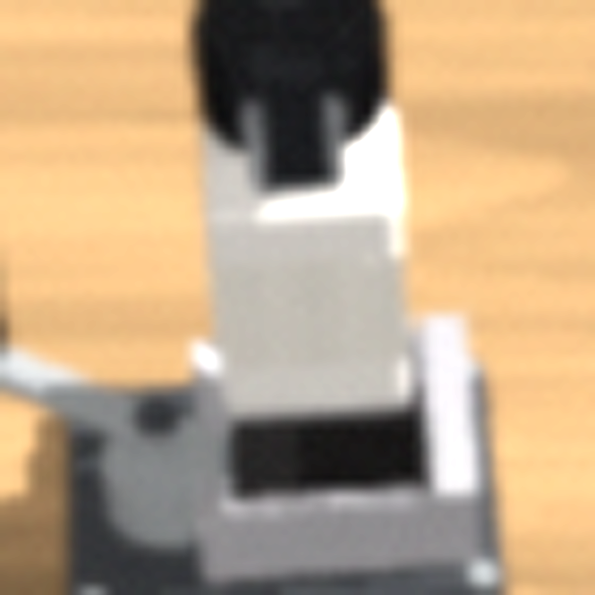

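```bash
python3 - <<'E'
from h import *
i,K,T=load('s7'); g=lambda p,z:onz(K,T,(p[0]/8.5+260-.45,p[1]/8.5+160-.45),z).round(4)
print('bottle',g((229,418),.054),g((409,405),.054))
print('pocket top inner near',g((223,508),.033),g((437,492),.033))
print('dark near',g((235,500),.030),g((425,485),.030))
print('base corner/screw',g((483,572),.010),'nut',g((157,415),.036))
E
```

```text
bottle [ 0.4991 -0.062   0.054 ] [ 0.496  -0.0196  0.054 ]
pocket top inner near [ 0.5084 -0.0646  0.033 ] [ 0.5045 -0.0137  0.033 ]
dark near [ 0.503  -0.0621  0.03  ] [ 0.4992 -0.0167  0.03  ]
base corner/screw [ 0.5095 -0.0034  0.01  ] nut [ 0.4798 -0.0815  0.036 ]
```

Request:
jog_arm(
  deltas=[
    {"fingers": 0.3,"x": 0,"y": 0.7,"z": -8,"twist": 0},
    {"fingers": 0.3,"x": 0,"y": 0.7,"z": -14,"twist": 0},
    {"fingers": 0.3,"x": 0,"y": 0.7,"z": -18,"twist": 0},
    {"fingers": 0.3,"x": 0,"y": 0.7,"z": -22,"twist": 0},
    {"fingers": 0.3,"x": 0,"y": 0.7,"z": -26,"twist": 0},
    {"fingers": 0.3,"x": 0,"y": 0.7,"z": -26,"twist": 0},
  ],
)

```text
time: 7.35
ee_pos: [0.48, -0.0419, 0.092]
tcp_rot: [101.2, 89.5, 15.1]
wrist_force: [-0.3, -0.1, -1.9]
opening: 0.0423
```

Request:
jog_arm(
  deltas=[
    {"fingers": 0.3,"x": 0,"y": 0,"z": -4,"twist": 0},
    {"fingers": 0.3,"x": 0,"y": 0,"z": -8,"twist": 0},
    {"fingers": 0.3,"x": 0,"y": 0,"z": -8,"twist": 0},
  ],
)

```text
time: 7.65
ee_pos: [0.4796, -0.0419, 0.0833]
tcp_rot: [103.8, 89.6, 17.6]
wrist_force: [0.6, 0.7, -1.9]
opening: 0.0424
```

Request:
jog_arm(
  deltas=[
    {"fingers": 0.3,"x": 0,"y": 0,"z": -3,"twist": 0},
    {"fingers": 0.3,"x": 0,"y": 0,"z": -6,"twist": 0},
    {"fingers": 0.3,"x": 0,"y": 0,"z": -9,"twist": 0},
    {"fingers": 0.3,"x": 0,"y": 0,"z": -9,"twist": 0},
  ],
)

```text
time: 8.05
ee_pos: [0.4794, -0.0419, 0.0738]
tcp_rot: [106.4, 89.6, 20.2]
wrist_force: [-0.0, 0.5, -0.8]
opening: 0.0425
```

Request:
jog_arm(
  deltas=[
    {"fingers": 0.3,"x": 0,"y": 0,"z": -1.5,"twist": 0},
    {"fingers": 0.3,"x": 0,"y": 0,"z": -3,"twist": 0},
    {"fingers": 0.3,"x": 0,"y": 0,"z": -3,"twist": 0},
  ],
)

```text
time: 8.35
ee_pos: [0.4797, -0.0419, 0.0716]
tcp_rot: [102.3, 89.6, 16.1]
wrist_force: [-1.5, -0.5, 6.7]
opening: 0.0424
```

Request:
jog_arm(
  deltas=[
    {"fingers": 0.7,"x": 0,"y": 0,"z": 0,"twist": 0},
    {"fingers": 0.9,"x": 0,"y": 0,"z": 0,"twist": 0},
    {"fingers": 0.9,"x": 0,"y": 0,"z": 0,"twist": 0},
    {"fingers": 0.9,"x": 0,"y": 0,"z": 0,"twist": 0},
  ],
)

```text
time: 8.75
ee_pos: [0.4797, -0.0419, 0.0715]
tcp_rot: [102.6, 89.6, 16.5]
wrist_force: [-0.5, -0.8, 0.0]
opening: 0.0769
```

```bash
python3 - <<'E'
from h import *
o=bot.get_obs();print(o['q'].round(1),o['ee_pos'],o['wrist_force'],o['opening'])
cap('scene','s8'); i,K,T=load('s8'); cv2.imwrite('pics/s8z.png',cv2.resize(i[120:330,200:440,::-1],None,fx=3,fy=2.8))
E
```

```text
[ -5.1  -5.1 -16.4  78.2   0.2  81.1] [ 0.47970543 -0.0419225   0.07150896] [-0.49781791 -0.81345783  0.00918537] 0.0769106245232633
```

View pics/s8z.png

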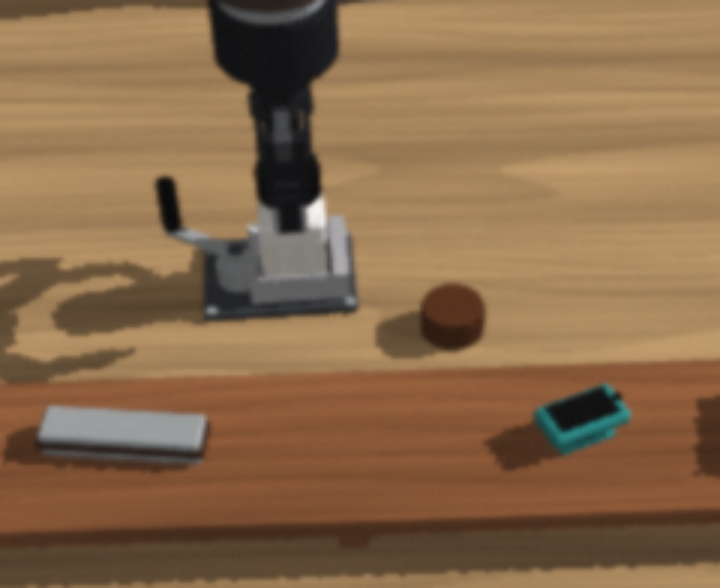

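Request:
jog_arm(
  deltas=[
    {"fingers": 0.9,"x": 0,"y": 0,"z": 30,"twist": 0},
    {"fingers": 0.9,"x": 0,"y": 0,"z": 75,"twist": 0},
    {"fingers": 0.9,"x": 0,"y": 0,"z": 110,"twist": -6},
    {"fingers": 0.9,"x": 0,"y": -20,"z": 120,"twist": -14},
    {"fingers": 0.7,"x": -10,"y": -45,"z": 120,"twist": -22},
    {"fingers": 0.6,"x": -20,"y": -70,"z": 110,"twist": -30},
    {"fingers": 0.6,"x": -24,"y": -84,"z": 100,"twist": -34.4},
    {"fingers": 0.6,"x": -24,"y": -84,"z": 100,"twist": -34.4},
    {"fingers": 0.6,"x": -24,"y": -84,"z": 100,"twist": -34.4},
  ],
)

```text
time: 9.7
ee_pos: [0.4556, -0.1259, 0.1715]
tcp_rot: [104.1, 89.6, -16.4]
wrist_force: [1.2, -0.4, 0.1]
opening: 0.0509
```

```bash
python3 - <<'E'
from h import *
o=bot.get_obs();print(o['q'].round(1),o['ee_pos'],o['wrist_force'],o['opening'])
i,K,T=cap('wrist','w9')
M=R.from_euler('xyz',o['tcp_rot'],degrees=True).as_matrix();print(M.round(3))
E
```

```text
[-15.4  -6.8  -6.9  89.4  -0.  105.1] [ 0.45564077 -0.12587705  0.17153601] [ 1.1822706  -0.39583704  0.12565053] 0.050949891690352654
[[ 0.007  0.862 -0.507]
 [-0.002 -0.507 -0.862]
 [-1.     0.007 -0.002]]
```

View pics/w9.png

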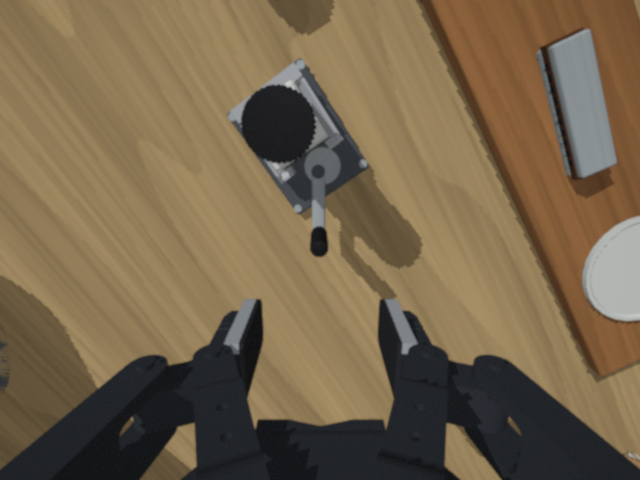

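Request:
jog_arm(
  deltas=[
    {"fingers": 0.6,"x": 0,"y": 0,"z": -40,"twist": 0},
    {"fingers": 0.6,"x": 0,"y": 0,"z": -80,"twist": 0},
    {"fingers": 0.6,"x": 0,"y": 0,"z": -102,"twist": 0},
    {"fingers": 0.6,"x": 0,"y": 0,"z": -102,"twist": 0},
    {"fingers": 0.1,"x": 0,"y": 0,"z": -102,"twist": 0},
    {"fingers": 0.1,"x": 0,"y": 0,"z": -102,"twist": 0},
    {"fingers": 0.1,"x": 0,"y": 0,"z": -102,"twist": 0},
    {"fingers": 0.1,"x": 0,"y": 0,"z": -102,"twist": 0},
    {"fingers": 0.1,"x": 0,"y": 0,"z": -102,"twist": 0},
  ],
  grip_force=20,
)

```text
time: 10.65
ee_pos: [0.4562, -0.1257, 0.0704]
tcp_rot: [104.3, 89.5, -16.1]
wrist_force: [-0.2, -0.1, -0.1]
opening: 0.0088
```

```bash
python3 - <<'E'
from h import *
o=bot.get_obs();print(o['q'].round(1),o['ee_pos'],o['wrist_force'],o['opening'])
# arc about pivot
h=o['ee_pos'][:2]; 
for piv in ([.4823,-.0814],):
    v=h-np.array(piv); print(v,np.linalg.norm(v)*1000,np.degrees(np.arctan2(v[1],v[0])))
    for a in [8,16,24,32,40,48,56,64,72,80,82]:
        r=np.radians(a);w=np.array([[np.cos(r),-np.sin(r)],[np.sin(r),np.cos(r)]])@v-v; print(a,(w*1000).round(1))
i,K,T=cap('scene','s9'); cv2.imwrite('pics/s9z.png',cv2.resize(i[120:330,200:440,::-1],None,fx=3,fy=2.8))
E
```

```text
[-15.4  -6.3 -17.7  78.1  -0.  105.1] [ 0.45621365 -0.12568614  0.07041264] [-0.19293224 -0.10546799 -0.11664571] 0.008799875561146343
[-0.02608635 -0.04428614] 51.39805578621794 -120.49982782264979
8 [ 6.4 -3.2]
16 [13.2 -5.5]
24 [20.3 -6.8]
32 [27.4 -7.1]
40 [34.6 -6.4]
48 [41.5 -4.7]
56 [48.2 -2.1]
64 [54.5  1.4]
72 [60.1  5.8]
80 [65.2 10.9]
82 [66.3 12.3]
```

View pics/s9z.png

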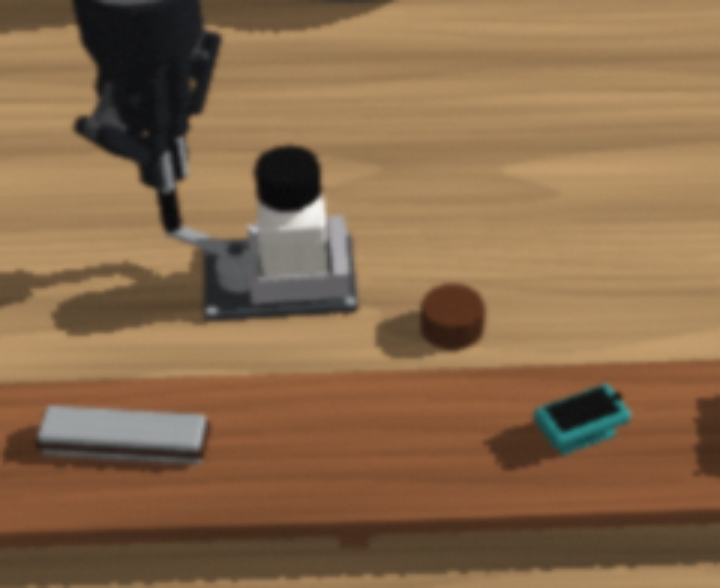

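```bash
python3 - <<'E'
from h import *
i,K,T=cap('wrist','w10'); cv2.imwrite('pics/w10z.png',cv2.resize(i[150:450,170:470,::-1],None,fx=2,fy=2)); i=load('s9')[0]; cv2.imwrite('pics/s9q.png',cv2.resize(i[150:220,220:300,::-1],None,fx=8,fy=8,interpolation=cv2.INTER_CUBIC))
E
```

```text
(no output)
```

View pics/w10z.png

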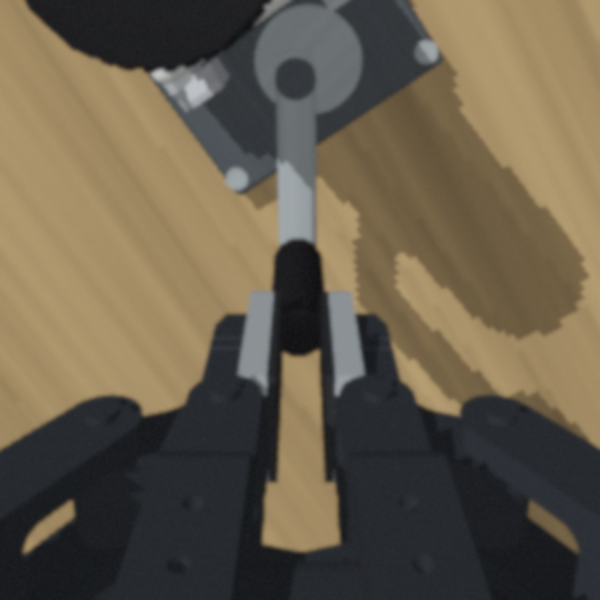

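View pics/s9q.png

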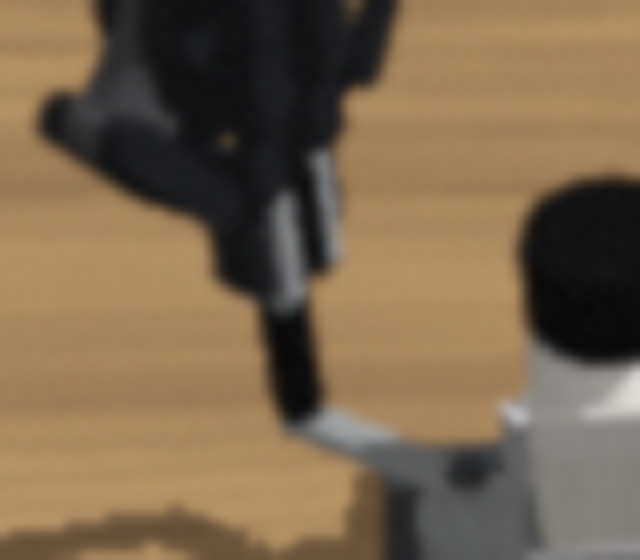

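Request:
jog_arm(
  deltas=[
    {"fingers": 0.05,"x": 3.9,"y": -2.1,"z": 0,"twist": 5},
    {"fingers": 0.05,"x": 8.1,"y": -3.9,"z": 0,"twist": 10},
    {"fingers": 0.05,"x": 12.4,"y": -5.3,"z": 0,"twist": 15},
    {"fingers": 0.05,"x": 16.7,"y": -6.3,"z": 0,"twist": 20},
    {"fingers": 0.05,"x": 21.2,"y": -6.9,"z": 0,"twist": 25},
    {"fingers": 0.05,"x": 25.6,"y": -7.1,"z": 0,"twist": 30},
    {"fingers": 0.05,"x": 30.1,"y": -7,"z": 0,"twist": 35},
    {"fingers": 0.05,"x": 34.6,"y": -6.4,"z": 0,"twist": 40},
    {"fingers": 0.05,"x": 38.9,"y": -5.5,"z": 0,"twist": 45},
    {"fingers": 0.05,"x": 43.2,"y": -4.1,"z": 0,"twist": 50},
  ],
)

```text
time: 11.75
ee_pos: [0.4994, -0.1298, 0.07]
tcp_rot: [105.1, 89.5, 34.8]
wrist_force: [0.6, -0.3, 1.0]
opening: 0.0042
```

```bash
python3 - <<'E'
from h import *
o=bot.get_obs();print(o['q'].round(1),o['ee_pos'],o['wrist_force'],o['opening'])
M=R.from_euler('xyz',o['tcp_rot'],degrees=True).as_matrix();print('tool y ang',np.degrees(np.arctan2(M[1,1],M[0,1])))
h=o['ee_pos'][:2]; piv=np.array([.4823,-.0814]); v=h-piv; print(np.linalg.norm(v)*1000,np.degrees(np.arctan2(v[1],v[0])))
for a in [5,10,15,20,25,30,32,34]:
        r=np.radians(a);w=np.array([[np.cos(r),-np.sin(r)],[np.sin(r),np.cos(r)]])@v-v; print(a,(w*1000).round(1))
E
```

```text
[-14.8  -0.2 -11.9  78.    0.4  55.5] [ 0.49936075 -0.12980502  0.07003226] [ 0.64627413 -0.32716054  1.0149309 ] 0.0041706345627183245
tool y ang 19.736961175879408
51.32363241356263 -70.5845750163051
5 [4.2 1.7]
10 [8.1 3.7]
15 [11.9  6.1]
20 [15.5  8.8]
25 [18.9 11.7]
30 [21.9 15. ]
32 [23.1 16.4]
34 [24.2 17.8]
```

```bash
python3 - <<'E'
from h import *
i,K,T=cap('wrist','w11'); cv2.imwrite('pics/w11z.png',cv2.resize(i[150:450,170:470,::-1],None,fx=2,fy=2)); i=cap('scene','s11')[0]; cv2.imwrite('pics/s11q.png',cv2.resize(i[150:230,220:320,::-1],None,fx=7,fy=7,interpolation=cv2.INTER_CUBIC))
E
```

```text
(no output)
```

View pics/w11z.png

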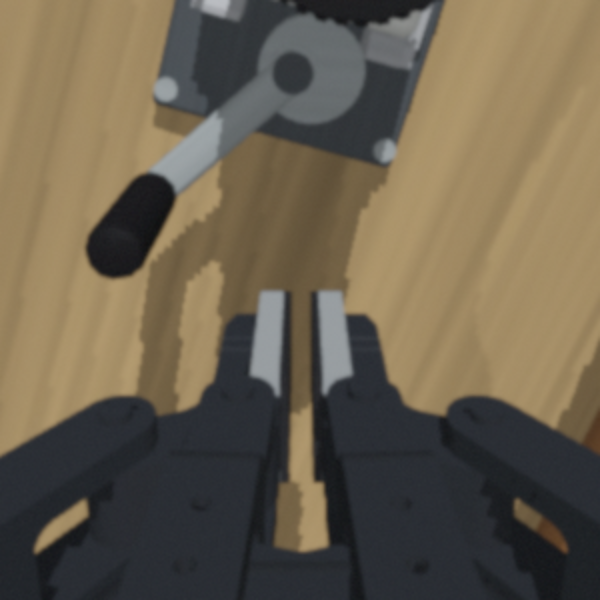

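View pics/s11q.png

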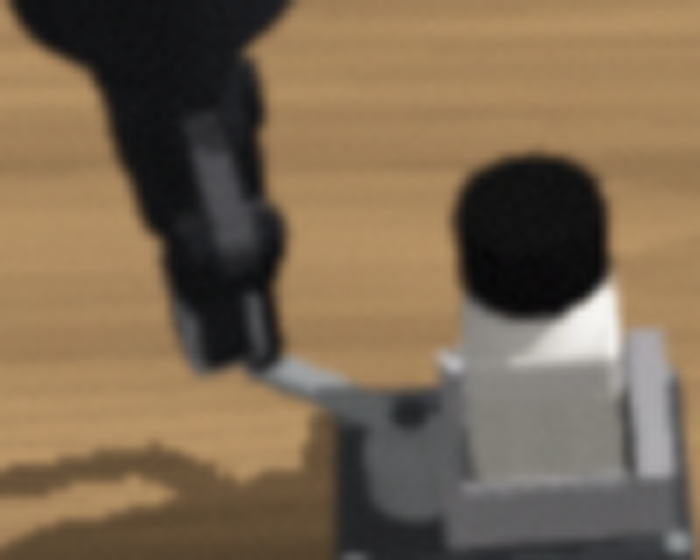

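```bash
python3 - <<'E'
from h import *
def onx(K,T,uv,x):
    d=T[:3,:3]@np.linalg.solve(K,[uv[0],uv[1],1.]); p=T[:3,3]; return p+d*(x-p[0])/d[0]
i,K,T=load('s11')
for p in [(195,370),(262,365)]: 
    uv=(p[0]/7+220-.4,p[1]/7+150-.4); print([onx(K,T,uv,x).round(4) for x in (.49,.50,.51)])
i,K,T=load('s7'); p=(290,190); print('grip tip',onx(K,T,(p[0]/8.5+260-.4,p[1]/8.5+160-.4),.505).round(4))
print(bot.get_obs()['ee_pos'])
E
```

```text
[array([ 0.49  , -0.1397,  0.0647]), array([ 0.5   , -0.1375,  0.0745]), array([ 0.51  , -0.1353,  0.0843])]
[array([ 0.49  , -0.1204,  0.0662]), array([ 0.5   , -0.1184,  0.076 ]), array([ 0.51  , -0.1165,  0.0858])]
grip tip [ 0.505  -0.0425  0.131 ]
[ 0.49950081 -0.12969353  0.07000031]
```

The closed fingers passed above the post and the lever did not move. Two camera views and the failed post grip agree that the fingertips sit about 20 mm behind the reported TCP, not 17 mm ahead of it. I'll redo this step about 35 mm lower.

Request:
jog_arm(
  deltas=[
    {"fingers": 0.6,"x": 0,"y": 0,"z": 20,"twist": 0},
    {"fingers": 0.6,"x": 0,"y": 0,"z": 30,"twist": -8},
    {"fingers": 0.6,"x": -8,"y": 0,"z": 30,"twist": -16},
    {"fingers": 0.6,"x": -16,"y": 1,"z": 30,"twist": -24},
    {"fingers": 0.6,"x": -24,"y": 2,"z": 30,"twist": -32},
    {"fingers": 0.6,"x": -32,"y": 3,"z": 30,"twist": -40},
    {"fingers": 0.6,"x": -43,"y": 4,"z": 30,"twist": -48},
    {"fingers": 0.6,"x": -43,"y": 4,"z": 30,"twist": -50},
    {"fingers": 0.6,"x": -43,"y": 4,"z": 30,"twist": -50},
  ],
)

```text
time: 12.75
ee_pos: [0.4562, -0.1258, 0.1002]
tcp_rot: [104.7, 89.5, -15.8]
wrist_force: [-0.5, -0.0, 0.6]
opening: 0.0515
```

```bash
python3 - <<'E'
from h import *
o=bot.get_obs();print(o['q'].round(1),o['ee_pos'],o['wrist_force'],o['opening'])
i,K,T=cap('wrist','w12'); cv2.imwrite('pics/w12z.png',cv2.resize(i[150:450,170:470,::-1],None,fx=2,fy=2))
E
```

```text
[-15.4  -6.7 -14.8  81.5  -0.  105.1] [ 0.45621704 -0.1257664   0.100161  ] [-0.48992264 -0.02003438  0.57576193] 0.051453396771391414
```

View pics/w12z.png

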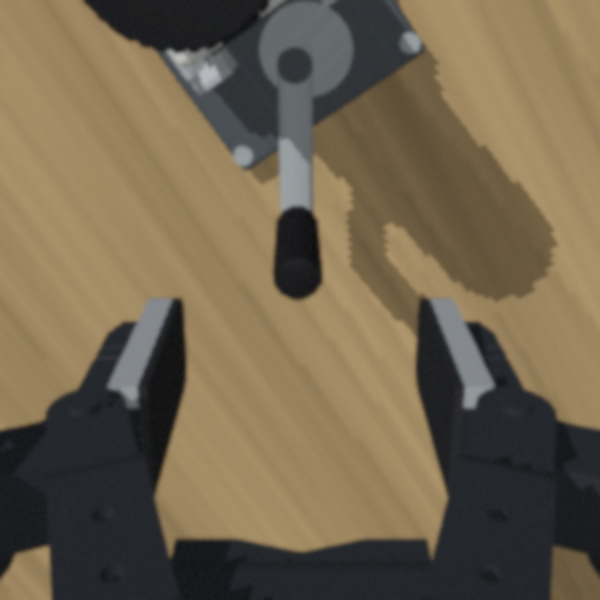

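Request:
jog_arm(
  deltas=[
    {"fingers": 0.6,"x": 0,"y": 0,"z": -30,"twist": 0},
    {"fingers": 0.6,"x": 0,"y": 0,"z": -50,"twist": 0},
    {"fingers": 0.6,"x": 0,"y": 0,"z": -66,"twist": 0},
    {"fingers": 0.6,"x": 0,"y": 0,"z": -66,"twist": 0},
    {"fingers": 0.05,"x": 0,"y": 0,"z": -66,"twist": 0},
    {"fingers": 0.05,"x": 0,"y": 0,"z": -66,"twist": 0},
    {"fingers": 0.05,"x": 0,"y": 0,"z": -66,"twist": 0},
    {"fingers": 0.05,"x": 0,"y": 0,"z": -66,"twist": 0},
    {"fingers": 0.05,"x": 0,"y": 0,"z": -66,"twist": 0},
  ],
  grip_force=20,
)

```text
time: 13.7
ee_pos: [0.4569, -0.126, 0.0352]
tcp_rot: [104.3, 89.4, -16.1]
wrist_force: [-1.5, -0.2, 6.4]
opening: 0.0131
```

```bash
python3 - <<'E'
from h import *
o=bot.get_obs();print(o['q'].round(1),o['ee_pos'],o['wrist_force'],o['opening'])
i,K,T=cap('wrist','w13'); cv2.imwrite('pics/w13z.png',cv2.resize(i[150:450,170:470,::-1],None,fx=2,fy=2))
E
```

```text
[-15.4  -5.5 -20.9  74.1  -0.  105. ] [ 0.45694612 -0.12597459  0.03518655] [-1.52891466 -0.19205217  6.39498814] 0.0131321272786857
```

View pics/w13z.png

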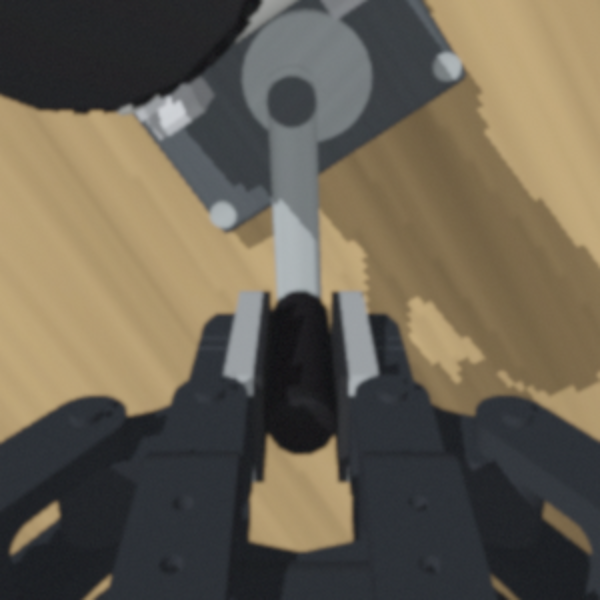

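Request:
jog_arm(
  deltas=[
    {"fingers": 0.05,"x": 3.9,"y": -2.1,"z": 0.5,"twist": 5},
    {"fingers": 0.05,"x": 8.1,"y": -3.9,"z": 0.5,"twist": 10},
    {"fingers": 0.05,"x": 12.4,"y": -5.3,"z": 0.5,"twist": 15},
    {"fingers": 0.05,"x": 16.7,"y": -6.3,"z": 0.5,"twist": 20},
    {"fingers": 0.05,"x": 21.2,"y": -6.9,"z": 0.5,"twist": 25},
    {"fingers": 0.05,"x": 25.6,"y": -7.1,"z": 0.5,"twist": 30},
    {"fingers": 0.05,"x": 30.1,"y": -7,"z": 0.5,"twist": 35},
    {"fingers": 0.05,"x": 34.6,"y": -6.4,"z": 0.5,"twist": 40},
    {"fingers": 0.05,"x": 38.9,"y": -5.5,"z": 0.5,"twist": 45},
    {"fingers": 0.05,"x": 43.2,"y": -4.1,"z": 0.5,"twist": 50},
  ],
)

```text
time: 14.75
ee_pos: [0.4988, -0.1284, 0.0352]
tcp_rot: [130.1, 89.4, 59.9]
wrist_force: [-7.5, 8.7, 2.4]
opening: 0.0132
```

```bash
python3 - <<'E'
from h import *
o=bot.get_obs();print(o['q'].round(1),o['ee_pos'],o['wrist_force'],o['opening'])
M=R.from_euler('xyz',o['tcp_rot'],degrees=True).as_matrix();print('tool y ang',np.degrees(np.arctan2(M[1,1],M[0,1])))
h=o['ee_pos'][:2]; piv=np.array([.4823,-.0814]); v=h-piv; print(np.linalg.norm(v)*1000,np.degrees(np.arctan2(v[1],v[0])))
for a in [5,10,15,20,25,30,32,34]:
        r=np.radians(a);w=np.array([[np.cos(r),-np.sin(r)],[np.sin(r),np.cos(r)]])@v-v; print(a,(w*1000).round(1))
E
```

```text
[-14.8   0.6 -15.   74.3   0.6  55.4] [ 0.49883372 -0.12843705  0.03518174] [-7.45462178  8.74340718  2.36985684] 0.013240449989532757
tool y ang 19.823130901369662
49.85828322985664 -70.63320986055137
5 [4.  1.6]
10 [7.9 3.6]
15 [11.6  5.9]
20 [15.1  8.5]
25 [18.3 11.4]
30 [21.3 14.6]
32 [22.4 15.9]
34 [23.5 17.3]
```

Request:
jog_arm(
  deltas=[
    {"fingers": 0.05,"x": 4,"y": 1.6,"z": 0,"twist": 5},
    {"fingers": 0.05,"x": 7.9,"y": 3.6,"z": 0,"twist": 10},
    {"fingers": 0.05,"x": 11.6,"y": 5.9,"z": 0,"twist": 15},
    {"fingers": 0.05,"x": 15.1,"y": 8.5,"z": 0,"twist": 20},
    {"fingers": 0.05,"x": 18.3,"y": 11.4,"z": 0,"twist": 25},
    {"fingers": 0.05,"x": 21.3,"y": 14.6,"z": 0,"twist": 30},
    {"fingers": 0.05,"x": 22.4,"y": 15.9,"z": 0,"twist": 31},
    {"fingers": 0.05,"x": 22.4,"y": 15.9,"z": 0,"twist": 31},
  ],
)

```text
time: 15.55
ee_pos: [0.5177, -0.1143, 0.0351]
tcp_rot: [179.2, 89.4, 139.9]
wrist_force: [-20.3, -12.3, 10.8]
opening: 0.0135
```

```bash
python3 - <<'E'
from h import *
o=bot.get_obs();print(o['q'].round(1),o['ee_pos'],o['wrist_force'],o['opening'])
h=o['ee_pos'][:2]; piv=np.array([.4823,-.0814]); v=h-piv; print(np.linalg.norm(v)*1000,np.degrees(np.arctan2(v[1],v[0])), 'lever rad',np.radians(np.degrees(np.arctan2(v[1],v[0]))-3.8+135))
i,K,T=cap('wrist','w14'); i=cap('scene','s14')[0]; cv2.imwrite('pics/s14z.png',cv2.resize(i[120:330,200:440,::-1],None,fx=3,fy=2.8))
E
```

```text
[-12.6   3.3 -12.2  75.    0.3  26.6] [ 0.51771196 -0.11433058  0.03506427] [-20.29252155 -12.28075799  10.81953202] 0.01351670874355239
48.35731294149742 -42.920620391643084 lever rad 1.5407658357837706
```

View pics/w14.png

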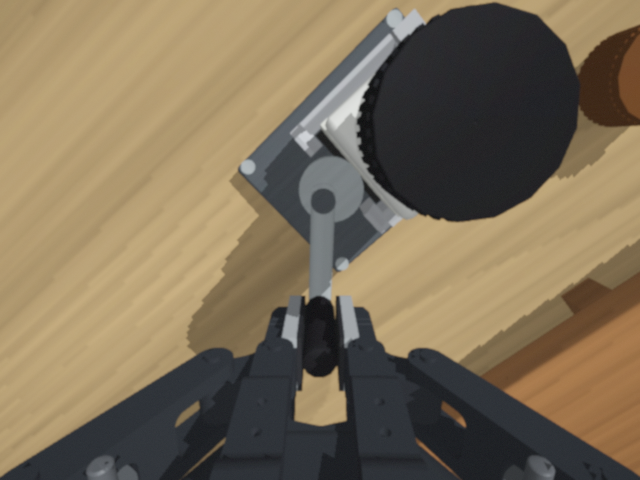

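View pics/s14z.png

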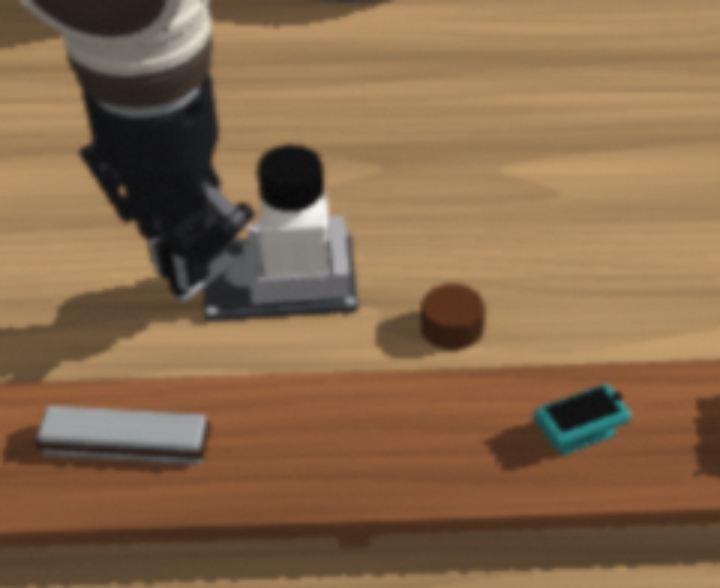

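Request:
jog_arm(
  deltas=[
    {"fingers": 0.4,"x": 0,"y": 0,"z": 0,"twist": 0},
    {"fingers": 0.4,"x": 0,"y": 0,"z": 0,"twist": 0},
    {"fingers": 0.4,"x": 0,"y": 0,"z": 0,"twist": 0},
    {"fingers": 0.4,"x": 0,"y": 0,"z": 40,"twist": 0},
    {"fingers": 0.5,"x": 0,"y": 0,"z": 85,"twist": 0},
    {"fingers": 0.7,"x": 0,"y": 0,"z": 130,"twist": 0},
    {"fingers": 1,"x": 0,"y": 0,"z": 150,"twist": -8},
    {"fingers": 1,"x": 0,"y": 0,"z": 150,"twist": -16},
    {"fingers": 1,"x": 0,"y": 0,"z": 150,"twist": -16},
  ],
)

```text
time: 16.55
ee_pos: [0.5184, -0.1142, 0.1859]
tcp_rot: [165.9, 89.5, 110.6]
wrist_force: [0.6, -0.3, -0.2]
opening: 0.0853
```

```bash
python3 - <<'E'
from h import *
o=bot.get_obs();print(o['q'].round(1),o['ee_pos'],o['wrist_force'],o['opening'])
i,K,T=cap('wrist','w15')
i,K,T=cap('top','t15'); cv2.imwrite('pics/t15z.png',cv2.resize(i[270:360,310:440,::-1],None,fx=6,fy=6))
E
```

```text
[-12.7   2.    3.2  91.4   0.4  42.7] [ 0.51839263 -0.11421228  0.18590251] [ 0.55706924 -0.29407724 -0.15855967] 0.08532710407718629
```

View pics/w15.png

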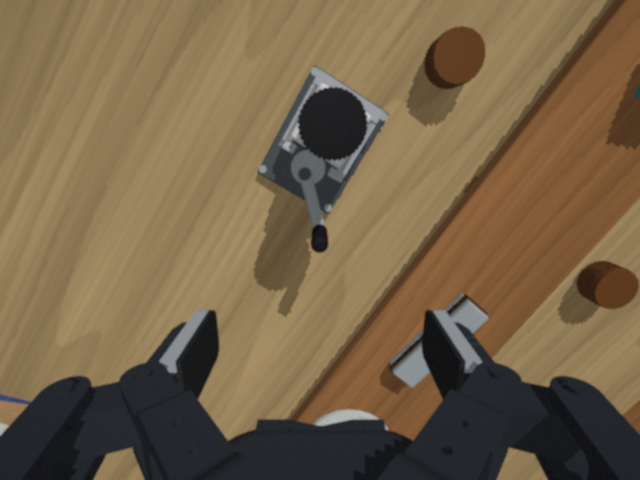

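```bash
python3 - <<'E'
from h import *
i,K,T=load('w15')
m=(i.max(2)<55).astype(np.uint8)[75:170,285:380]; m=cv2.morphologyEx(m,cv2.MORPH_OPEN,np.ones((5,5),np.uint8)); n,l,s,c=cv2.connectedComponentsWithStats(m); k=1+np.argmax(s[1:,4]); print(s[k])
cs,_=cv2.findContours((l==k).astype(np.uint8),0,cv2.CHAIN_APPROX_NONE); e=cv2.fitEllipse(max(cs,key=cv2.contourArea)); print(e)
uv=np.array(e[0])+[285,75]; print('cap',onz(K,T,uv,.114))
n_=onz(K,T,(306,173),.036);h=onz(K,T,(320,247),.080);hb=h-n_;print('nut',n_,'handle',h,np.degrees(np.arctan2(hb[1],hb[0])),np.linalg.norm(hb[:2]))
S=[onz(K,T,p,.01) for p in [(315,71),(383,116),(328,208),(262,170)]]; print(np.round(S,4), np.mean(S,0))
M=R.from_euler('xyz',bot.get_obs()['tcp_rot'],degrees=True).as_matrix();print(np.degrees(np.arctan2(M[1,1],M[0,1])))
E
```

```text
[  15   14   66   70 3706]
((47.27323913574219, 48.57740783691406), (65.44983673095703, 70.21448516845703), 4.490091800689697)
cap [ 0.47632507 -0.04064632  0.114     ]
nut [ 0.48107436 -0.08120583  0.036     ] handle [ 0.52039735 -0.11748275  0.08      ] -42.69269414357724 0.053500589777855795
[[ 0.4403 -0.0086  0.01  ]
 [ 0.5098 -0.0043  0.01  ]
 [ 0.5169 -0.0988  0.01  ]
 [ 0.4468 -0.1043  0.01  ]] [ 0.47845546 -0.05399322  0.01      ]
34.961567649123715
```

View pics/t15z.png

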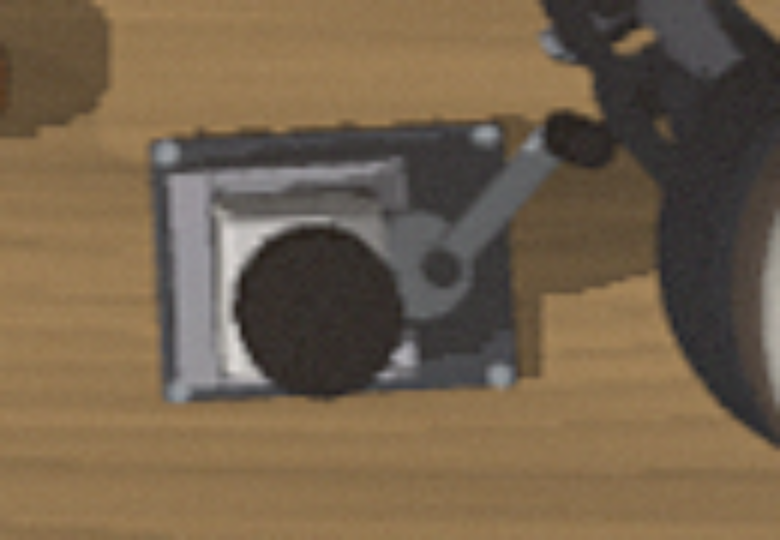

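Request:
jog_arm(
  deltas=[
    {"fingers": 1,"x": -20,"y": 38,"z": 0,"twist": 0},
    {"fingers": 1,"x": -40,"y": 75,"z": 0,"twist": 0},
    {"fingers": 1,"x": -40,"y": 75,"z": -40,"twist": 0},
    {"fingers": 1,"x": -40,"y": 75,"z": -80,"twist": 0},
    {"fingers": 1,"x": -40,"y": 75,"z": -105,"twist": 0},
    {"fingers": 1,"x": -40,"y": 75,"z": -112,"twist": 0},
    {"fingers": 1,"x": -40,"y": 75,"z": -112,"twist": 0},
    {"fingers": 1,"x": -40,"y": 75,"z": -112,"twist": 0},
  ],
)

```text
time: 17.45
ee_pos: [0.4783, -0.0392, 0.0738]
tcp_rot: [171.5, 89.5, 116.5]
wrist_force: [-0.7, 0.1, 0.4]
opening: 0.0851
```

```bash
python3 - <<'E'
from h import *
o=bot.get_obs();print(o['q'].round(1),o['ee_pos'],o['wrist_force'],o['opening'])
i,K,T=cap('wrist','w16');i=cap('scene','s16')[0]; cv2.imwrite('pics/s16z.png',cv2.resize(i[120:330,200:440,::-1],None,fx=3,fy=2.8))
E
```

```text
[ -5.   -4.6 -15.7  79.2   0.5  50. ] [ 0.47832453 -0.03923547  0.07382924] [-0.68729608  0.10430599  0.35428614] 0.08505794677242143
```

View pics/w16.png

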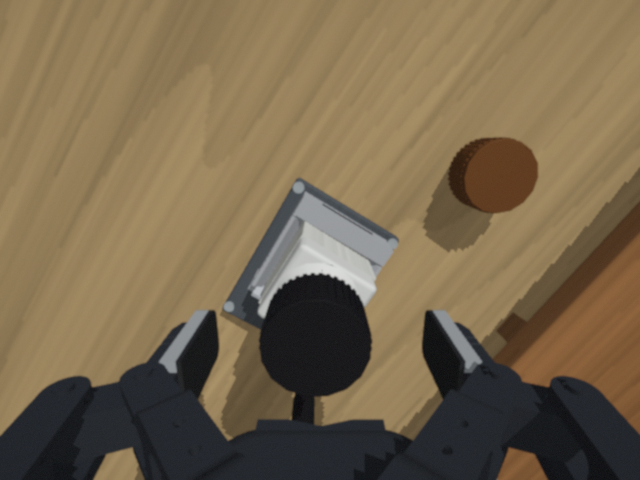

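View pics/s16z.png

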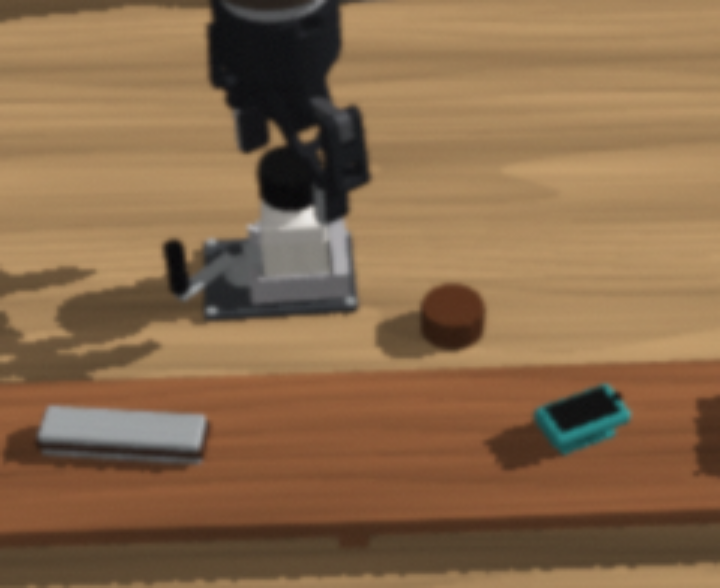

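Request:
jog_arm(
  deltas=[
    {"fingers": 0.75,"x": -1,"y": -0.7,"z": -2,"twist": 0},
    {"fingers": 0.6,"x": -1,"y": -0.7,"z": -2,"twist": 0},
    {"fingers": 0.3,"x": -1,"y": -0.7,"z": -2,"twist": 0},
    {"fingers": 0.3,"x": -1,"y": -0.7,"z": -2,"twist": 0},
    {"fingers": 0.3,"x": -1,"y": -0.7,"z": -2,"twist": 0},
    {"fingers": 0.3,"x": -1,"y": -0.7,"z": -2,"twist": 0},
  ],
  grip_force=60,
)

```text
time: 18.15
ee_pos: [0.4777, -0.0401, 0.0728]
tcp_rot: [163.6, 89.5, 108.6]
wrist_force: [-1.9, 0.0, 5.4]
opening: 0.0417
```

```bash
python3 - <<'E'
from h import *
o=bot.get_obs();print(o['q'].round(1),o['ee_pos'],o['wrist_force'],o['opening'])
i,K,T=cap('wrist','w17')
E
```

```text
[ -5.1  -4.8 -16.   79.    0.5  49.9] [ 0.47773861 -0.04010705  0.07275235] [-1.88305950e+00  5.05696979e-03  5.36084776e+00] 0.04171985632425315
```

View pics/w17.png

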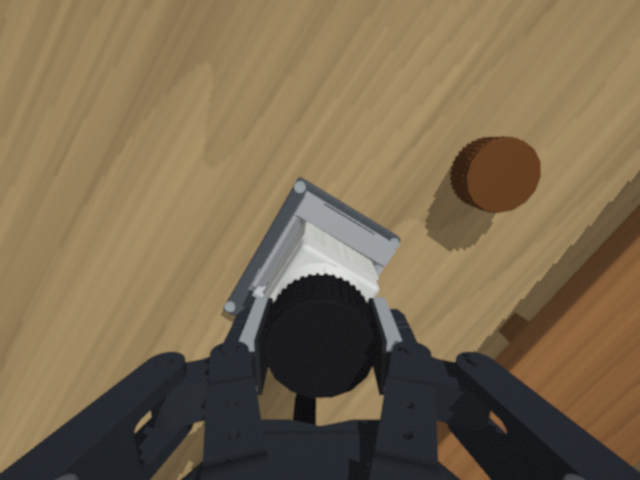

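Request:
jog_arm(
  deltas=[
    {"fingers": 0.3,"x": 0,"y": 0,"z": -2,"twist": 0},
    {"fingers": 0.3,"x": 0,"y": 0,"z": -4,"twist": 0},
    {"fingers": 0.3,"x": 0,"y": 0,"z": -5,"twist": 0},
    {"fingers": 0.3,"x": 0,"y": 0,"z": -5,"twist": 0},
  ],
)

```text
time: 18.6
ee_pos: [0.478, -0.0402, 0.0689]
tcp_rot: [155.9, 89.5, 100.9]
wrist_force: [-3.5, 0.2, 10.6]
opening: 0.0417
```

Request:
jog_arm(
  deltas=[
    {"fingers": 0.3,"x": 0,"y": 0,"z": -1,"twist": 0},
    {"fingers": 0.3,"x": 0,"y": 0,"z": -2,"twist": 0},
    {"fingers": 0.3,"x": 0,"y": 0,"z": -2,"twist": 0},
  ],
)

```text
time: 18.9
ee_pos: [0.4782, -0.0402, 0.0684]
tcp_rot: [146.4, 89.6, 91.4]
wrist_force: [-5.2, -0.2, 11.2]
opening: 0.0419
```

Request:
jog_arm(
  deltas=[
    {"fingers": 0.3,"x": 0,"y": 0,"z": -3,"twist": 0},
    {"fingers": 0.3,"x": 0,"y": 0,"z": -3,"twist": 5},
    {"fingers": 0.3,"x": 0,"y": 0,"z": -3,"twist": 11},
    {"fingers": 0.3,"x": 0,"y": 0,"z": -3,"twist": 17},
    {"fingers": 0.3,"x": 0,"y": 0,"z": -3,"twist": 23},
    {"fingers": 0.3,"x": 0,"y": 0,"z": -3,"twist": 29},
    {"fingers": 0.3,"x": 0,"y": 0,"z": -3,"twist": 35},
    {"fingers": 0.3,"x": 0,"y": 0,"z": -3,"twist": 41},
    {"fingers": 0.3,"x": 0,"y": 0,"z": -3,"twist": 47},
    {"fingers": 0.3,"x": 0,"y": 0,"z": -3,"twist": 53},
  ],
)

```text
time: 19.9
ee_pos: [0.4795, -0.04, 0.0683]
tcp_rot: [116.0, 89.7, 114.3]
wrist_force: [-4.1, 2.4, 20.7]
opening: 0.0419
```

```bash
python3 - <<'E'
from h import *
o=bot.get_obs();print(o['q'].round(1),o['ee_pos'],o['wrist_force'],o['torque'],o['opening'])
M=R.from_euler('xyz',o['tcp_rot'],degrees=True).as_matrix();print(np.degrees(np.arctan2(M[1,1],M[0,1])))
i,K,T=cap('wrist','w18')
E
```

```text
[ -4.9  -4.5 -16.2  78.4   0.3  -3.2] [ 0.4794613  -0.03995591  0.06830028] [-4.08103419  2.38543561 20.70272568] [ 0.35800821  0.95217088 -0.10910142] 0.0418710962780576
88.24993867502624
```

View pics/w18.png

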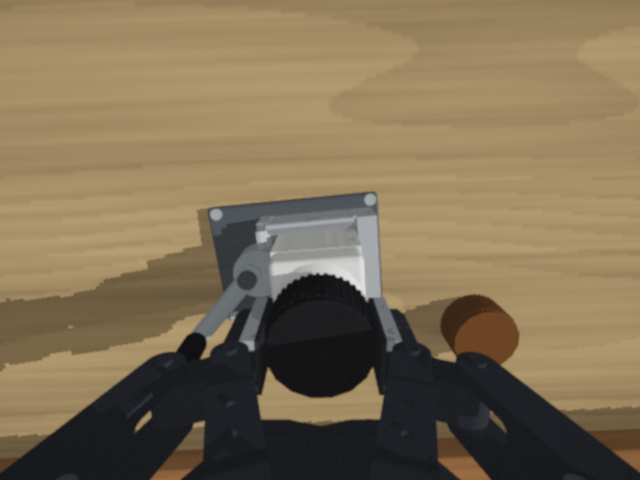

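Request:
jog_arm(
  deltas=[
    {"fingers": 0.3,"x": 0,"y": 0,"z": -1,"twist": 6},
    {"fingers": 0.3,"x": 0,"y": 0,"z": -1,"twist": 12},
    {"fingers": 0.3,"x": 0,"y": 0,"z": -1,"twist": 18},
    {"fingers": 0.3,"x": 0,"y": 0,"z": -1,"twist": 24},
    {"fingers": 0.3,"x": 0,"y": 0,"z": 0,"twist": 25},
    {"fingers": 0.3,"x": 0,"y": 0,"z": 0,"twist": 25},
  ],
)

```text
time: 20.55
ee_pos: [0.4796, -0.0397, 0.0694]
tcp_rot: [104.5, 89.7, 128.2]
wrist_force: [-4.3, 0.9, 9.5]
opening: 0.0417
```

Request:
jog_arm(
  deltas=[
    {"fingers": 0.3,"x": 0,"y": 0,"z": 2,"twist": 0},
    {"fingers": 0.3,"x": 0,"y": 0,"z": 4,"twist": 0},
    {"fingers": 0.3,"x": 0,"y": 0,"z": 6,"twist": 0},
    {"fingers": 0.3,"x": 0,"y": 0,"z": 8,"twist": 0},
    {"fingers": 0.3,"x": 0,"y": 0,"z": 8,"twist": 0},
  ],
)

```text
time: 21.05
ee_pos: [0.4795, -0.0397, 0.0773]
tcp_rot: [109.0, 89.7, 132.7]
wrist_force: [-1.4, 0.3, 0.7]
opening: 0.0416
```

Request:
jog_arm(
  deltas=[
    {"fingers": 0.3,"x": 0,"y": 0,"z": 5,"twist": 0},
    {"fingers": 0.3,"x": 0,"y": 0,"z": 12,"twist": 0},
    {"fingers": 0.3,"x": 0,"y": 0,"z": 20,"twist": 0},
    {"fingers": 0.3,"x": 0,"y": 0,"z": 30,"twist": 0},
    {"fingers": 0.3,"x": 0,"y": 0,"z": 42,"twist": 0},
    {"fingers": 0.3,"x": 0,"y": 0,"z": 54,"twist": 0},
    {"fingers": 0.3,"x": 0,"y": 0,"z": 60,"twist": 0},
    {"fingers": 0.3,"x": 0,"y": 0,"z": 60,"twist": 0},
    {"fingers": 0.3,"x": 0,"y": 0,"z": 60,"twist": 0},
    {"fingers": 0.3,"x": 0,"y": 0,"z": 60,"twist": 0},
  ],
)

```text
time: 22.05
ee_pos: [0.4792, -0.0397, 0.1368]
tcp_rot: [115.1, 89.7, 138.8]
wrist_force: [-0.3, 1.2, -0.2]
opening: 0.0415
```

```bash
python3 - <<'E'
from h import *
o=bot.get_obs();print(o['q'].round(1),o['ee_pos'],o['wrist_force'],o['opening'])
i,K,T=cap('wrist','w19');i=cap('scene','s19')[0]; cv2.imwrite('pics/s19z.png',cv2.resize(i[100:280,220:400,::-1],None,fx=3.3,fy=3.3))
E
```

```text
[ -4.9  -5.1  -9.2  86.1   0.2 -28.5] [ 0.47918117 -0.0397064   0.13675934] [-0.26396282  1.15491422 -0.23615583] 0.041495206359740806
```

View pics/w19.png

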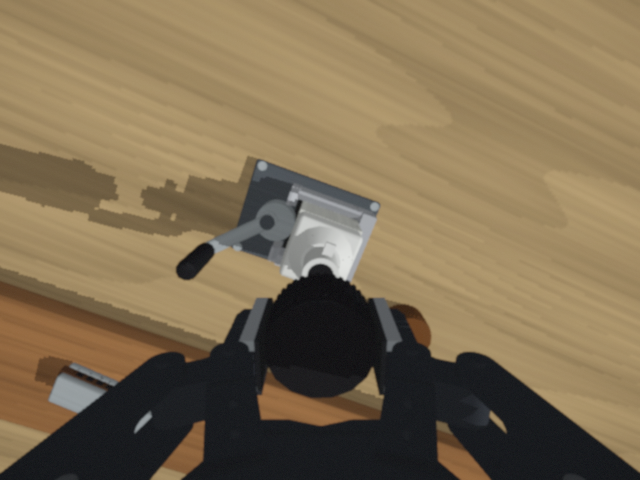

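View pics/s19z.png

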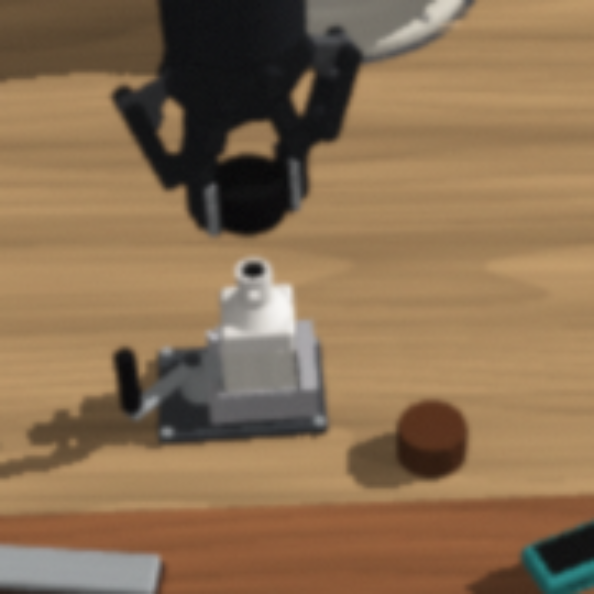

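```bash
python3 - <<'E'
from h import *
i,K,T=load('w19')
n=onz(K,T,(268,222),.036);h=onz(K,T,(189,266),.080);d=h-n;a=np.degrees(np.arctan2(d[1],d[0]))
print(n,h,np.linalg.norm(d[:2]),a,np.radians(a-3.8+135))
o=bot.get_obs();print(o['qd'].round(1),o['wrist_force'])
E
```

```text
[ 0.47890017 -0.0815844   0.036     ] [ 0.51357996 -0.11531001  0.08      ] 0.04837462845469114 -44.200834082627324 1.5184218917469863
[ 0.  -0.1  0.1 -0.  -0.  -0.1] [-0.79336838  0.68835855  0.22549552]
```

```bash
python3 -c "
from workcell import ticket
print(ticket.job_done())"
```

```text
the job is handed in; nothing more can be done
None
```

The job is handed in. The bottle is seated and clamped, the lever is shut, and the cap is off and held above the open bottle. No verdict was reported.

**What I did**
- I lowered the bottle upright into the pocket until it met the floor, at 6.7 N. It was carried by the cap rather than the body (see "What went wrong").
- I swung the lever shut against its stop, pressed the cap down to its stop, turned it about 78° anticlockwise and lifted it off.

**Last checks**
- **Lever:** it measures about 1.52 rad in the last wrist image and 1.54 rad when I shut it. Both are above the 1.4 rad limit.
- **Cap:** it is gripped at an opening of 41.5 mm and is roughly 46 mm above the rim. That height is worked out from the lift, not measured directly. The cap is about centred over the neck, and the arm is at rest with no force on it beyond noise.
- **Bottle:** it looks upright and home in the scene picture. I did not measure its height in the pocket again after clamping.
- **Bystanders:** I never touched the harmonica, tuner, pick box or coaster, but I did not measure their positions at the end.

**What went wrong**
- **Fingertip position:** the fingertips are about 20 mm behind the reported TCP, not 17 mm ahead as stated. Because of this, the bottle grip landed on the cap. The first try at the lever also closed above the post and did not move it. I corrected for this and repeated the lever step.
- **Wrist camera:** its x readings were about 2 mm off from where the gripper met the bottle. I allowed for that when lowering it into the pocket.

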